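# Load a sample cassette through a sprung flap and seal the chamber

### The arm

A 6-joint arm with a two-finger parallel gripper is mounted at the origin on the work surface. World frame = base frame: x ahead of the robot, y to its left, z up, the work surface at z = 0. Lengths are in m, angles in rad, forces in N, time in s.
With the tool pointing down it reaches from about 0.35 to 0.775 m from the base axis. Payload 7.3 kg.
Tool frame: the origin (TCP) lies midway between the tips of the shut fingers; the grasp point (between the pads) lies 19 mm behind it; z points along the fingers, y is the direction in which the jaws open and shut (so a half turn about z gives the same grasp; the last joint's range is limited). The gripper opens to 92 mm and grips with 3 to 60 N. Pads are 19 mm wide; open, the fingers measure 130 mm over their backs; the gripper's body (75 mm by 190 mm) begins 47 mm behind the grasp point.
Start: joints at [1.077, 0.342, 1.524, -0, 1.275, -0.146], TCP at [0.179, 0.494, 0.187] pointing down, gripper open.
Joint ranges: [-2.53, 2.53], [-0.77, 2.02], [0.04, 2.7], [-1, 4.14], [0.28, 2.66], [-3.11, 3.11]. Speed limits (rad/s): [2.57, 2.57, 3.14, 3.14, 3.14, 3.14].

### API

Orientations are given as [roll, pitch, yaw] about the fixed x, y, z axes, in that order (R = Rz(yaw) Ry(pitch) Rx(roll)).
In Python, from cell import robot, imaging gives the robot as it stands. The module is installed in compiled form; this text tells all that it offers.
- The arm moves only by the tool send_rows, never from a script. Its argument "plan" is a list of rows, each a list of 3 entries, a list of its own where there are three numbers: the shift along the world's x, y, z in m, then the turn, a rotation vector about the world's x, y, z in rad, then the closure in counts, from 0 (fully open) to 255 (shut). A call has 1 to 20 rows; each row shifts and turns the commanded pose from where the row before left it; what a row does not reach is not made up. A row lasts 1/10 s, in which the tool goes at most 50 mm and 8.59 degrees, less where a joint would pass 70% of its speed; a pose out of reach is approached as far as the arm can. A call is refused whole if a number of a shift passes 0.05 or a number of a turn 0.15, either way. A call with a gripper value outside its range is refused whole. The fingers move at their own pace and stop on an object; "newtons" is the grip in N (left out, the last holds). Time passes only in rows, so rows that do not move let the fingers close. It gives the time, the measured TCP pose, the force and the opening at its end, in the units of the state.
- robot.observe(): the state, without advancing time (a new reading comes with each control period).
- imaging.read_camera(name): name is "scene" or "side" or "wrist"; returns a dict with "pixels" (480x640x3 uint8, red, green, blue), "fx", "fy", "cx", "cy" (pixels), "world_from_camera" (4x4, takes a point from camera to world coordinates). Camera axes: x right, y down, z forward; pixel columns grow to the right and rows downward; lengths in m; the calibration is good to about 2 mm. A picture is of the moment at which its call begins. There is no depth.
- robot.hand_in(): hands the job in, once; it reports no verdict.
The state is a dict: "time": time; "qpos": joint angles; "qvel": joint speeds; "joint_efforts": joint torques, N m; "tool_pos": TCP position; "tool_rot": TCP orientation; "contact_force": force on the tool from outside, world axes, zero at the start; "torque": the same for the moment, N m; "opening": finger opening in m.
Only numpy, scipy, OpenCV 4.12 (cv2) and the standard library are available. Lean on these libraries where they do the work, as an engineer would, in place of code of your own. Each camera call takes 0.05 s, during which the arm holds its last target.

### The job

Load the sample cassette with the push tab into the conditioning chamber: set it flat on the sill, slide it in block first through the self-closing flap and go on, pushing firmly but not ramming until you feel it press the sprung buffer inside. With the flap dropped shut behind its block, turn the T-handle on the roof clockwise to its stop to draw the flap tight, let go, and leave the other things on the bench where they stand.

Things in the scene. Friction and masses are not known exactly. Their poses are not given: they have to be found in the camera images.
- cassette_mid (a point): centre (14 mm above the underside) of the block of the loose sample cassette (about 0.25 kg, lying flat on the table): an aluminium block with grey cover, 50 mm long (x), 42 wide (y), 28 high, that goes in first (+x ahead). From its rear face a flat tongue, 24 wide and 8 high, runs 62 mm back along the underside to an upright white push tab, 8 thick, 42 wide, 30 high, whose rear face is 95 mm behind this point
- tab_mid (a point): centre of the cassette's white push tab, 15 mm above the underside; axes as for cassette_mid. The tab always stays outside the doorway
- chamber: the conditioning chamber, fixed: a white box 145 mm deep, 150 wide, 76 high. Origin at table height under the middle of the outer face of its doorway; x points into the chamber (the way of loading), y to the left of that, z up. A 4 mm thick steel floor plate, 76 mm wide, runs level from x = -150 mm (the sill, without rails) through the doorway to the back
- doorway (a point): middle of the doorway's foot, on the floor plate. The doorway is 56 mm wide, its top 54 mm above the table, and goes on as a straight channel of that size. At its end, unseen, a sprung rubber buffer stops the cassette; it is set differently each time: a cassette brought home has its block's rear face 44 to 58 mm inside the outer face (tab's rear face 26 to 12 mm outside), to be found by feel
- flap (a joint): angle (rad) of the aluminium flap (53 mm wide, 3 thick) in the doorway. Hinged across the top, 56 mm above the table and 6 mm inside the outer face, it swings inward only, pushed with 1 to 4 N. 0 = drawn tight; left alone its spring brings it to about 0.07 (ajar). The block lifts it to about 0.9 and it drops behind the block, over the tongue, when the block's rear is 38 mm inside
- flap_edge (a point): middle of the flap's lower edge, 40 mm below the hinge, 16 mm above the table when shut: the tongue passes under it
- handle (a joint): angle (rad) of the T-handle compression latch on the chamber's roof, which turns clockwise seen from above about a vertical axis, from 0 (open) to a stop at 1.4 (tight), and stays where it is left (about 0.15 N m to turn). In the last part of its turn it draws the ajar flap tight. At 0 its bar lies across the chamber (along the chamber's y)
- handle_bar (a point): centre of the T-handle's bar, on its axis, 65 mm inside the doorway's face and 108 mm above the table. The black bar is 70 mm long (along this point's y axis, which turns with it), 14 mm thick, 18 mm high; the roof is 23 mm below its underside
- buffer (a joint): how far the rubber buffer in the chamber is pressed in (m): 0 free, 0.006 fully pressed; it pushes back with 3 N per mm and springs back when let go
- wide_case: bystander: a broad flat aluminium case with grey cover, 90 x 78 mm, 24 mm high; origin under its centre. Leave it alone
- bottle: bystander: glass bottle with blue cap, 86 mm across, 180 mm high; origin under its centre
- beaker: bystander: open glass beaker, 60 mm across, 75 mm high, standing beside the chamber; origin under its centre
- jar: bystander: small amber jar with black cap, 48 mm across, 55 mm high, on the other side of the chamber, near the doorway; origin under its centre
- mug: bystander: white cup, 68 mm across, 95 mm high; origin under its centre
Mind the look-alikes: they are no part of the job. Leave any black or purple look-alike of the part that bears cassette_mid alone.

How it is judged:
On the way, in this order (a step that is already met when the one before it is completed fails the run):
1. the cassette's block is through the doorway, lying flat, and the cassette holds the flap up (value of joint flap above 0.6 rad and x of cassette_mid in the frame of chamber between -0.015 and 0.06 m and angle between cassette_mid's own z axis and vertical below 0.1 rad and contact force between cassette and flap above 0.1 N), for 0.1 s.
2. the flap has dropped behind the block, and the cassette has been pushed home against the sprung buffer (pressed in by more than 1 mm), with the latch still open (value of joint buffer above 0.001 m and value of joint flap below 0.12 rad and value of joint handle below 0.6 rad and x of cassette_mid in the frame of chamber above 0.066 m and z of cassette_mid in the frame of chamber below 0.026 m), for 0.05 s.
At the end, for the whole second after the job is handed in: The cassette lies flat and at rest inside the chamber (its block's centre more than 66 mm inside the doorway's face, under 26 mm above the table, tilt under 0.1 rad), having been pressed home on the buffer; the T-handle stands beyond 1.25 rad and the flap is drawn tight (under 0.03 rad) (x of cassette_mid in the frame of chamber above 0.066 m and z of cassette_mid in the frame of chamber below 0.026 m and angle between cassette_mid's own z axis and vertical below 0.1 rad and value of joint flap below 0.03 rad and value of joint handle above 1.25 rad and linear speed of cassette below 0.01 m/s); the robot touches nothing.
It fails at once if the cassette is rammed into the buffer with more than 35 N (contact force between cassette and buffer above 35 N).
It fails at once if a bystander is moved more than 30 mm (distance of any of wide_case, bottle, beaker, jar, mug from where it was at the start of the episode above 0.03 m).
It also fails if it takes over 72 s, if anything falls off the work surface, if the arm or the gripper's body presses on something with over 40 N, if the wrist force passes 120 N, or if a joint passes its speed limit or range.

## Working session

There is one attempt and no reset: what is moved stays moved. The work goes in short steps, Python scripts to look and compute and a tool call to move; the robot and the scene stay as the last step left them, time stands still between calls to the robot, and variables do not carry over. Pictures are saved under pics/ and viewed, and the job is handed in when it is done.

Besides the shell and the picture viewer there is one more tool, called as name(argument=value, ...), one argument or row to a line, values as JSON. send_rows: Moves the arm, as the interface text tells. Its arguments: {"type":"object","properties":{"plan":{"type":"array"},"newtons":{"type":"number"}},"required":["plan"]}

```bash
mkdir -p pics; cat > h.py <<'E'
import numpy as np, cv2
from cell import robot, imaging
def snap(name,fn):
    d=imaging.read_camera(name); cv2.imwrite('pics/'+fn,cv2.cvtColor(d['pixels'],cv2.COLOR_RGB2BGR))
    np.savez('pics/'+fn+'.npz',**d); return d
def load(fn): return dict(np.load('pics/'+fn+'.npz'))
def ray(d,u,v):
    T=d['world_from_camera'];r=T[:3,:3]@np.array([(u-d['cx'])/d['fx'],(v-d['cy'])/d['fy'],1]);return T[:3,3],r/np.linalg.norm(r)
def onz(d,u,v,z):
    o,r=ray(d,u,v);return o+r*(z-o[2])/r[2]
def tri(d1,p1,d2,p2):
    o1,r1=ray(d1,*p1);o2,r2=ray(d2,*p2)
    s=np.linalg.lstsq(np.stack([r1,-r2],1),o2-o1,rcond=None)[0]
    a,b=o1+r1*s[0],o2+r2*s[1];return (a+b)/2,np.linalg.norm(a-b)
def proj(d,p):
    q=np.linalg.inv(d['world_from_camera'])@np.append(p,1);return np.array([d['fx']*q[0]/q[2]+d['cx'],d['fy']*q[1]/q[2]+d['cy']])
E
python3 - <<'E'
from h import *
for n in ['scene','side','wrist']:
    d=snap(n,n+'0.png'); print(n,d['world_from_camera'].round(3).tolist(),d['fx'],d['cx'],d['cy'])
print(robot.observe())
E
```

```text
scene [[-0.68, 0.497, -0.54, 1.237], [0.733, 0.449, -0.511, 0.678], [-0.011, -0.743, -0.67, 0.981], [0.0, 0.0, 0.0, 1.0]] 553.8057647590201 324.51906346991007 234.62258102808966
side [[0.784, -0.321, 0.532, -0.135], [-0.621, -0.416, 0.664, -0.808], [0.008, -0.851, -0.525, 0.729], [0.0, 0.0, 0.0, 1.0]] 548.341311120468 323.36560566659784 229.34173636749557
wrist [[0.34, 0.907, 0.25, 0.112], [0.94, -0.328, -0.091, 0.517], [-0.001, 0.266, -0.964, 0.383], [0.0, 0.0, 0.0, 1.0]] 380.1093307608262 322.18094423730463 242.3907740116725
{'time': 0.15, 'qpos': array([ 1.07701436e+00,  3.42573905e-01,  1.52477972e+00, -6.44056375e-07,
        1.27539593e+00, -1.45970253e-01]), 'qvel': array([-9.82305222e-04, -1.44626440e-03, -4.60752051e-03,  1.81980042e-03,
        6.37511435e-05, -3.77823388e-04]), 'joint_efforts': array([ 1.09065630e-03, -4.31469119e+01, -2.44355035e+01,  7.16107129e-02,
        5.37945027e-02, -9.40932273e-05]), 'tool_pos': array([0.17874284, 0.49327255, 0.18670505]), 'tool_rot': array([-3.14044797e+00, -1.67664691e-04,  2.79378104e+00]), 'contact_force': array([-0.00918324, -0.42098713, -0.94139253]), 'torque': array([ 0.07078301,  0.01253818, -0.01190469]), 'opening': 0.09179910173723538}
```

View pics/scene0.png

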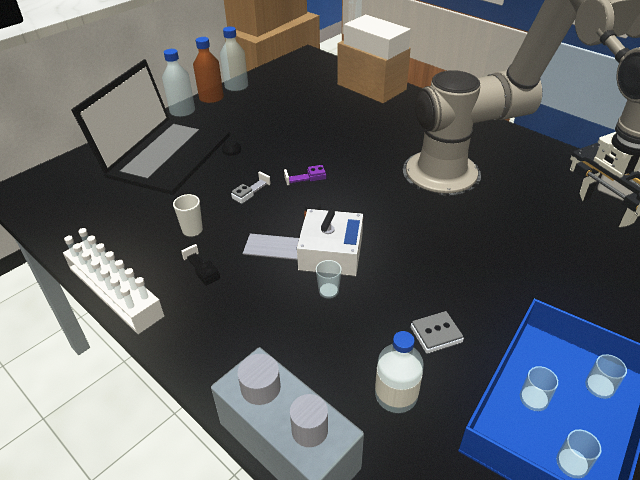

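View pics/side0.png

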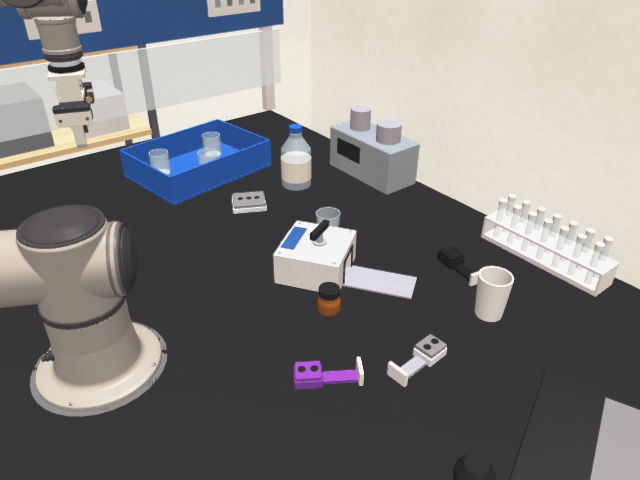

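View pics/wrist0.png

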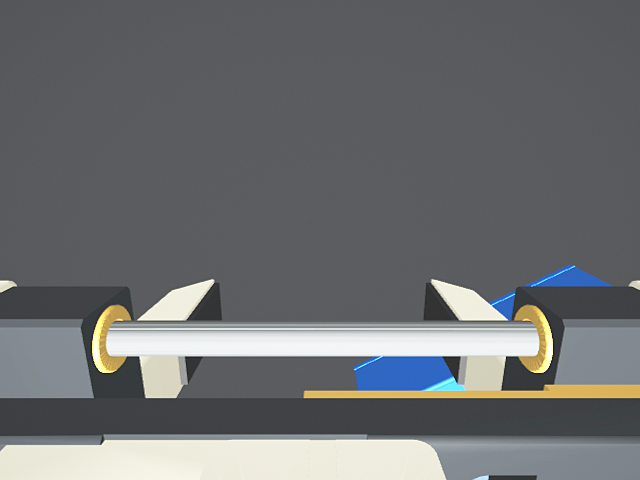

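Candidates: the grey/aluminium cassette with white tab (scene ~(250,187), side ~(417,360)) is the target. The look-alikes are purple (scene (306,175), side (325,373)), black (scene (202,265), side (460,262)) and the wide case (scene (437,330), side (250,202)). The chamber is at scene (330,240), with its sill toward the left in scene. Next, close crops.

```bash
python3 - <<'E'
from h import *
a=cv2.imread('pics/scene0.png');b=cv2.imread('pics/side0.png')
cv2.imwrite('pics/c1.png',np.hstack([cv2.resize(a[160:210,222:282],(480,400),interpolation=cv2.INTER_CUBIC),cv2.resize(b[330:390,380:452],(320,267),interpolation=cv2.INTER_CUBIC).repeat(1,0) if 0 else cv2.resize(b[330:390,380:428],(320,400),interpolation=cv2.INTER_CUBIC)]))
cv2.imwrite('pics/c2.png',cv2.resize(a[200:300,235:375],(784,560),interpolation=cv2.INTER_CUBIC))
cv2.imwrite('pics/c3.png',cv2.resize(b[210:320,265:425],(800,550),interpolation=cv2.INTER_CUBIC))
cv2.imwrite('pics/c4.png',cv2.resize(b[325:395,380:460],(640,560),interpolation=cv2.INTER_CUBIC))
E
```

```text
(no output)
```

View pics/c1.png

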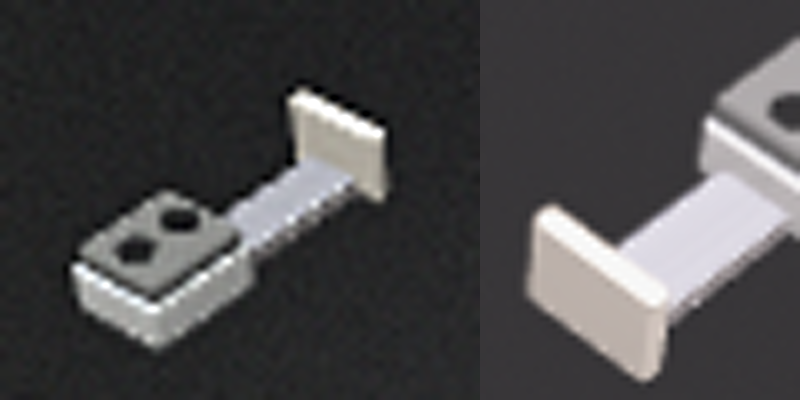

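View pics/c2.png

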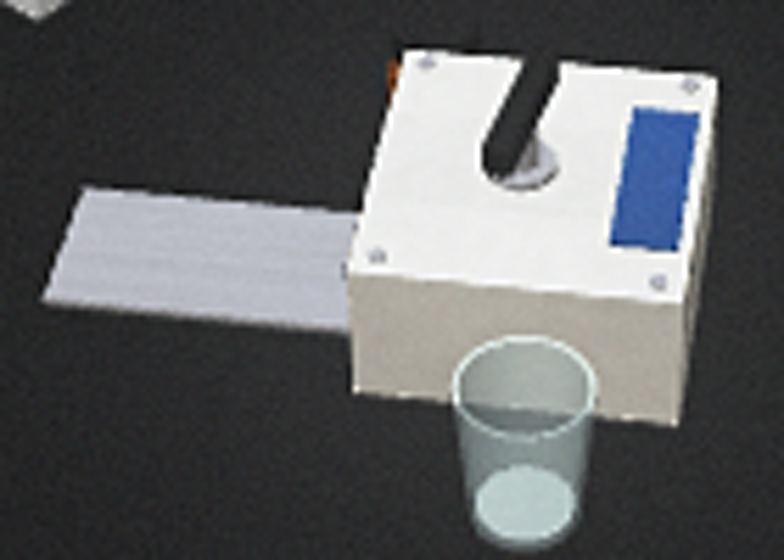

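View pics/c3.png

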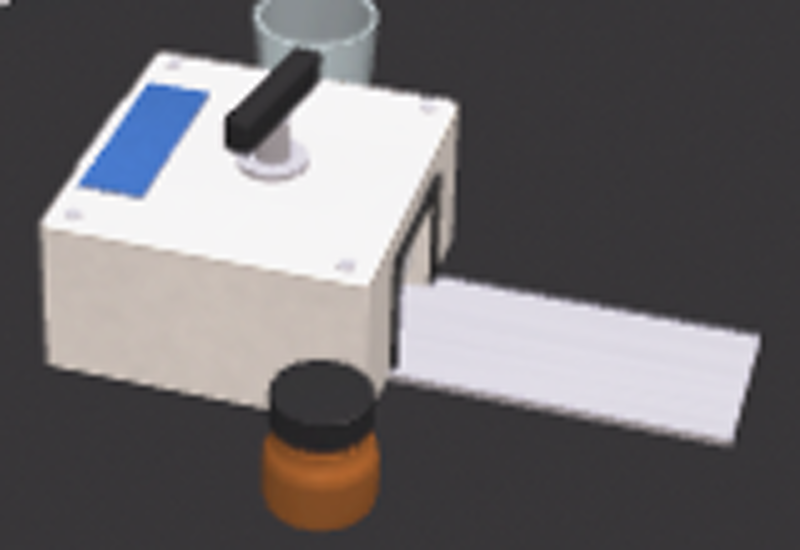

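View pics/c4.png

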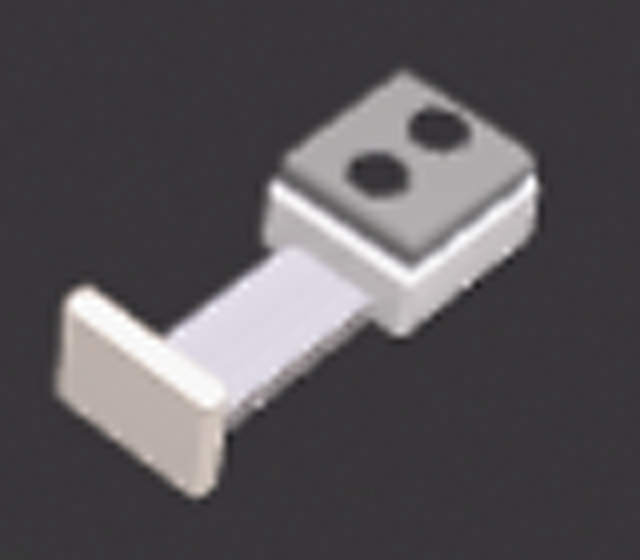

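The left crop of c1 and c4 shows the grey-covered block with two holes, tongue and white tab, so this is the right part. c2/c3 show the chamber and its sill, with the T-bar lying across. Now triangulating the corners.

```bash
cat > m.py <<'E'
from h import *
A=load('scene0.png');B=load('side0.png')
def s(u,v): return ((u+.5)/5.6-.5+235,(v+.5)/5.6-.5+200)
def t(u,v): return ((u+.5)/5-.5+265,(v+.5)/5-.5+210)
def c(u,v): return ((u+.5)/8-.5+222,(v+.5)/8-.5+160)
def e(u,v): return ((u+.5)/8-.5+380,(v+.5)/8-.5+325)
P={}
for n,p,q in [('roofFJ',s(403,50),t(372,285)),('roofFB',s(350,270),t(457,103)),('roofBJ',s(716,76),t(42,225)),('roofBB',s(685,300),t(163,52)),
 ('sillJ',s(85,187),t(732,442)),('sillB',s(42,300),t(758,338)),
 ('hole1',c(180,218),e(440,130)),('hole2',c(134,250),e(378,175)),
 ('tabtopL',c(300,90),e(80,287)),('tabtopR',c(385,128),e(222,400)),('tabbotR',c(382,198),e(205,497)),('blkfront',c(157,298),e(540,183)),('blkrearbot?',c(75,262),e(405,270))]:
    P[n],er=tri(A,p,B,q);print(n,P[n].round(4),round(er*1000,1))
a=(P['roofFJ']+P['roofFB'])/2;b=(P['roofBJ']+P['roofBB'])/2
print('front',a,'yaw',np.arctan2(*(b-a)[1::-1]),np.linalg.norm(b-a),np.linalg.norm(P['roofFJ']-P['roofFB']))
sl=(P['sillJ']+P['sillB'])/2;print('sill',sl,'yaw',np.arctan2(*(a-sl)[1::-1]),np.linalg.norm((a-sl)[:2]),np.linalg.norm(P['sillJ']-P['sillB']))
h=P['roofFB']-P['roofFJ'];print(np.arctan2(h[0],-h[1]) )
E
python3 m.py
```

```text
roofFJ [ 0.4634 -0.1141  0.0753] 2.3
roofFB [ 0.5845 -0.0283  0.0752] 1.5
roofBJ [0.381  0.0046 0.0752] 2.4
roofBB [0.5043 0.0891 0.0761] 0.1
sillJ [ 0.5765 -0.2173  0.0035] 2.4
sillB [ 0.6401 -0.1734  0.0031] 4.2
hole1 [ 0.4829 -0.3526  0.0362] 10.9
hole2 [ 0.4864 -0.353   0.0219] 19.0
tabtopL [ 0.3957 -0.3544  0.0431] 30.1
tabtopR [ 0.3895 -0.3631  0.02  ] 30.6
tabbotR [ 0.3914 -0.363  -0.0112] 26.2
blkfront [ 0.5035 -0.3578  0.011 ] 27.0
blkrearbot? [ 0.4888 -0.3724  0.0068] 35.6
front [ 0.52399434 -0.07120705  0.07529135] yaw 2.1741888571138666 0.14336023839680773 0.1483945696203182
sill [ 0.60827453 -0.19538295  0.00329324] yaw 2.1670945535593367 0.15007599846006764 0.07729387401719356
2.1870762413645695
```

The chamber fits (76 mm roof, sizes match). The cassette pairs were swapped left/right between the opposing views, so I'll redo them.

```bash
cat >> m.py <<'E'
print('---')
for n,p,q in [('hole1',c(180,218),e(378,175)),('hole2',c(134,250),e(440,130)),
 ('tabtopA',c(297,94),e(218,396)),('tabtopB',c(382,128),e(84,292)),('blkrear',c(240,238),e(278,178)),('blkA',c(165,190),e(412,265)),('blkfrB',c(77,262),e(538,180)),('blkC',c(155,298),e(404,72)), ]:
    P[n],er=tri(A,p,B,q);print(n,P[n].round(4),round(er*1000,1))
tm=(P['tabtopA']+P['tabtopB'])/2; hm=(P['hole1']+P['hole2'])/2
print(tm,hm,np.linalg.norm((hm-tm)[:2]),'yaw',np.arctan2(*(hm-tm)[1::-1]))
ab=P['tabtopB']-P['tabtopA'];print('tabw',np.linalg.norm(ab[:2]),np.arctan2(ab[1],ab[0])-np.pi/2)
E
python3 m.py | sed -n '/---/,$p'
```

```text
---
hole1 [ 0.4733 -0.3536  0.0293] 3.8
hole2 [ 0.4961 -0.352   0.0288] 4.0
tabtopA [ 0.3954 -0.3784  0.03  ] 2.9
tabtopB [ 0.3916 -0.3391  0.0317] 0.5
blkrear [ 0.4609 -0.3359  0.0224] 4.7
blkA [ 0.4622 -0.3749  0.0248] 4.4
blkfrB [ 0.5082 -0.3712  0.0205] 2.7
blkC [ 0.5067 -0.3305  0.0249] 2.0
[ 0.39348733 -0.35878156  0.03088599] [ 0.48468427 -0.35277629  0.02902997] 0.09139445371559414 yaw 0.06575458436328632
tabw 0.03952446114855005 0.09815908087536007
```

```bash
python3 - <<'E'
from h import *
A=load('scene0.png');B=load('side0.png')
O=np.array([.524,-.0712,0]);yw=2.172;ex=np.array([np.cos(yw),np.sin(yw),0]);ey=np.array([-ex[1],ex[0],0])
def cf(p): d=p-O; return np.array([d@ex,d@ey,p[2]]).round(3)
for n,p,q in [('jar cap',None,(329,290)),('beaker',(328,267),(328,216)),('mug',(188,201),(494,275)),('bottlecap',(403,338),(295,128)),('case',(437,329),(249,199)),('purple tab',(288,175),(361,371)),('purple blk',(317,171),(308,366)),('black blk',(208,270),(451,255)),('black tab',(190,252),(474,278))]:
    P,er=tri(A,p,B,q) if p else (onz(B,*q,.055),0)
    print(n,P.round(3),round(er*1000,1),'chamber frame',cf(P))
# handle bar ends
def s(u,v): return ((u+.5)/5.6-.5+235,(v+.5)/5.6-.5+200)
def t(u,v): return ((u+.5)/5-.5+265,(v+.5)/5-.5+210)
for n,p,q in [('barB',s(500,150),t(312,55)),('barJ',s(540,62),t(238,125))]:
    P,er=tri(A,p,B,q);print(n,P.round(3),er,cf(P), 'z=.117', cf(onz(A,*p,.117)),cf(onz(B,*q,.117)))
H=O+ex*.065;print('handle expected',H)
E
```

```text
jar cap [ 0.414 -0.141  0.055] 0 chamber frame [0.005 0.13  0.055]
beaker [0.579 0.066 0.071] 1.2 chamber frame [ 0.082 -0.123  0.071]
mug [ 0.664 -0.343  0.097] 1.7 chamber frame [-0.303  0.038  0.097]
bottlecap [0.695 0.357 0.175] 1.5 chamber frame [ 0.257 -0.384  0.175]
case [0.522 0.335 0.02 ] 1.1 chamber frame [ 0.336 -0.229  0.02 ]
purple tab [ 0.343 -0.315  0.019] 4.7 chamber frame [-0.099  0.287  0.019]
purple blk [ 0.276 -0.257  0.026] 1.6 chamber frame [-0.012  0.31   0.026]
black blk [ 0.746 -0.177  0.02 ] 0.0 chamber frame [-0.213 -0.123  0.02 ]
black tab [ 0.731 -0.263  0.013] 10.2 chamber frame [-0.275 -0.062  0.013]
barB [ 0.518 -0.004  0.114] 0.0006537842622459545 [ 0.059 -0.033  0.114] z=.117 [ 0.06  -0.036  0.117] [ 0.057 -0.027  0.117]
barJ [ 0.46  -0.031  0.112] 0.0044319201907378845 [0.07  0.03  0.112] z=.117 [0.069 0.024 0.117] [0.07  0.037 0.117]
handle expected [ 0.48723369 -0.0175974   0.        ]
```

Jar, beaker and mug are all clear of the path. Moving toward the cassette.

send_rows(
  plan=[
    [[0.032,-0.034,0.005],[0,0,-0.13],0],
    [[0.032,-0.034,0.005],[0,0,-0.13],0],
    [[0.032,-0.034,0.005],[0,0,-0.13],0],
    [[0.032,-0.034,0.005],[0,0,-0.13],0],
    [[0.032,-0.034,0.005],[0,0,-0.13],0],
    [[0.032,-0.034,0.005],[0,0,-0.13],0],
    [[0.032,-0.034,0],[0,0,-0.13],0],
    [[0.032,-0.034,0],[0,0,-0.13],0],
    [[0.032,-0.034,0],[0,0,-0.13],0],
    [[0.032,-0.034,0],[0,0,-0.13],0],
    [[-0.001,-0.04,0],[0,0,-0.13],0],
    [[-0.001,-0.04,0],[0,0,-0.13],0],
    [[-0.001,-0.04,0],[0,0,-0.13],0],
    [[-0.001,-0.04,0],[0,0,-0.13],0],
    [[-0.001,-0.04,0],[0,0,-0.13],0],
    [[-0.001,-0.04,0],[0,0,-0.13],0],
    [[-0.001,-0.04,0],[0,0,-0.13],0],
    [[-0.001,-0.04,0],[0,0,-0.13],0],
    [[-0.001,-0.04,0],[0,0,-0.13],0],
    [[-0.001,-0.04,0],[0,0,-0.13],0],
  ],
)

```text
time: 2.15
tool_pos: [0.4885, -0.248, 0.217]
tool_rot: [-3.141, 0.0, 0.188]
contact_force: [1.5, 0.1, -1.1]
opening: 0.0921
```

```bash
python3 - <<'E'
from h import *
d=snap('wrist','w1.png');o=robot.observe();print(o['tool_pos'],o['tool_rot'],o['qpos'])
print(d['world_from_camera'].round(3).tolist(),proj(d,[.4847,-.353,.028]),proj(d,[.394,-.36,.03]))
E
```

```text
[ 0.48814658 -0.25391264  0.21659705] [3.13816429e+00 1.18647883e-03 1.78160422e-01] [-0.61681131  0.3672561   1.40403896 -0.00331534  1.36868225  0.77648546]
[[0.188, -0.947, -0.26, 0.559], [-0.982, -0.181, -0.049, -0.235], [-0.001, 0.265, -0.964, 0.414], [0.0, 0.0, 0.0, 1.0]] [419.88415384 232.44711999] [405.53634641 312.48440175]
```

View pics/w1.png

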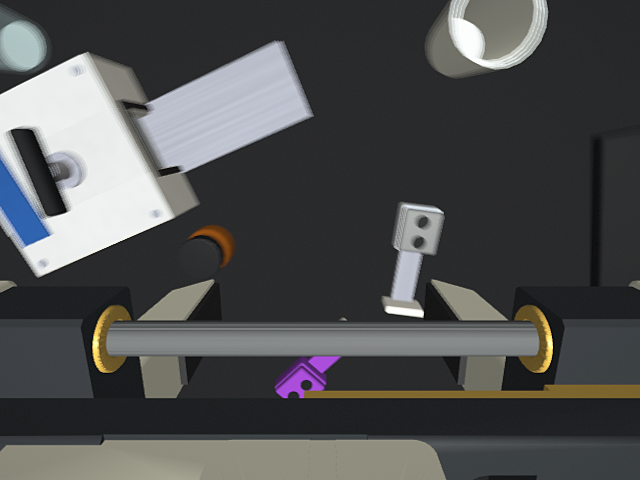

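The wrist view shows the cassette at block (420,230), tab (404,307); predicted (420,232), (405,312). The purple one is lower left. Moving above it and checking again.

send_rows(
  plan=[
    [[-0.01,-0.033,0],[0,0,-0.03],0],
    [[-0.01,-0.033,0],[0,0,-0.03],0],
    [[-0.01,-0.033,0],[0,0,-0.03],0],
    [[0,0,0],[0,0,0],0],
    [[0,0,0],[0,0,0],0],
  ],
)

```text
time: 2.7
tool_pos: [0.4585, -0.3454, 0.2167]
tool_rot: [-3.14, 0.001, 0.103]
contact_force: [0.5, -0.5, 0.1]
opening: 0.0918
```

```bash
python3 - <<'E'
from h import *
d=snap('wrist','w2.png');o=robot.observe();print(o['tool_pos'],o['tool_rot'])
print(proj(d,[.4847,-.353,.028]),proj(d,[.394,-.36,.03]))
a=cv2.imread('pics/w2.png')[180:340,220:420];cv2.imwrite('pics/w2c.png',cv2.resize(a,(750,600),interpolation=cv2.INTER_CUBIC))
E
```

```text
[ 0.45888831 -0.34472289  0.21688122] [-3.14057866e+00  3.36122340e-04  1.04133598e-01]
[332.15431318 185.70227984] [329.34747771 271.34083664]
```

View pics/w2c.png

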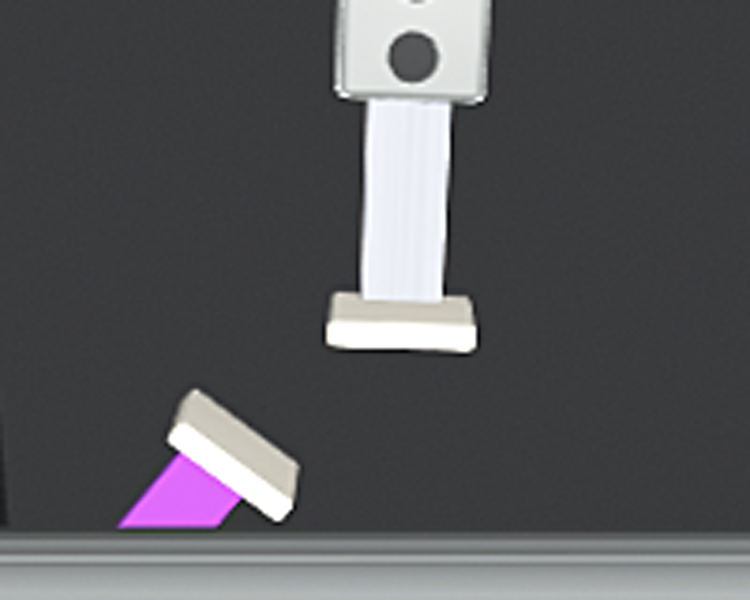

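```bash
python3 - <<'E'
from h import *
d=load('w2.png')
f=lambda u,v:((u+.5)/3.75-.5+220,(v+.5)/3.75-.5+180)
L=onz(d,*f(328,348),.03);R=onz(d,*f(475,351),.03);print('tab rear top',L,R,(L+R)/2,np.linalg.norm(L-R))
a=cv2.imread('pics/w2.png')[140:220,270:390];cv2.imwrite('pics/w2d.png',cv2.resize(a,(780,520),interpolation=cv2.INTER_CUBIC))
E
```

```text
tab rear top [ 0.39029653 -0.33646668  0.03      ] [ 0.3937524  -0.37827472  0.03      ] [ 0.39202446 -0.3573707   0.03      ] 0.041950632460785876
```

View pics/w2d.png

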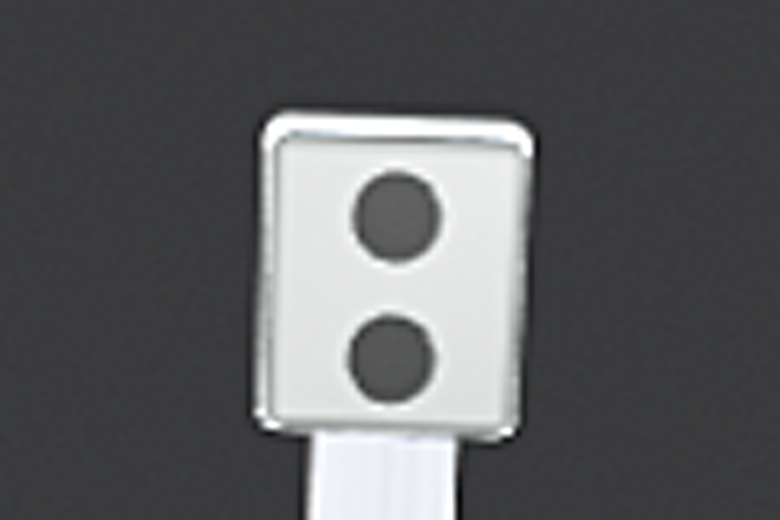

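```bash
python3 - <<'E'
from h import *
d=load('w2.png');w1=load('w1.png')
f=lambda u,v:((u+.5)/6.5-.5+270,(v+.5)/6.5-.5+140)
h1=onz(d,*f(397,216),.028);h2=onz(d,*f(391,358),.028);m=(h1+h2)/2
print(h1,h2,m,np.linalg.norm(h1-h2)); t=np.array([.3920,-.3574,.03]);v=m-t
print('yaw holes',np.arctan2(*(h1-h2)[1::-1]),'yaw tab-blk',np.arctan2(v[1],v[0]),np.linalg.norm(v[:2]))
for q in [(397,216),(391,358)]: pass
A=load('scene0.png')
c=lambda u,v:((u+.5)/8-.5+222,(v+.5)/8-.5+160)
print(tri(A,c(134,250),d,f(397,216)),tri(A,c(180,218),d,f(391,358)))
E
```

```text
[ 0.49732984 -0.35008676  0.028     ] [ 0.4754334  -0.35154955  0.028     ] [ 0.48638162 -0.35081815  0.028     ] 0.02194524338544554
yaw holes 0.06670591109189578 yaw tab-blk 0.0696238320104348 0.09461084174701045
(array([ 0.49838756, -0.35049052,  0.03135409]), np.float64(0.0018407323062484531)) (array([ 0.47646618, -0.35165051,  0.03242392]), np.float64(0.0009458078492952482))
```

send_rows(
  plan=[
    [[0.014,-0.003,-0.03],[0,0,-0.017],0],
    [[0.014,-0.003,-0.03],[0,0,-0.017],0],
    [[0,0,-0.03],[0,0,0],0],
    [[0,0,-0.03],[0,0,0],0],
    [[0,0,-0.03],[0,0,0],0],
    [[0,0,-0.03],[0,0,0],0],
    [[0,0,-0.02],[0,0,0],0],
    [[0,0,-0.011],[0,0,0],0],
    [[0,0,0],[0,0,0],0],
    [[0,0,0],[0,0,0],100],
    [[0,0,0],[0,0,0],160],
    [[0,0,0],[0,0,0],200],
    [[0,0,0],[0,0,0],200],
    [[0,0,0],[0,0,0],200],
  ],
  newtons=30,
)

```text
time: 4.15
tool_pos: [0.487, -0.3516, 0.0067]
tool_rot: [3.141, -0.0, 0.07]
contact_force: [-0.6, 0.2, -0.3]
opening: 0.0563
```

send_rows(
  plan=[
    [[0,0,0],[0,0,0],200],
    [[0,0,0],[0,0,0],200],
    [[0,0,0],[0,0,0],200],
    [[0,0,0],[0,0,0],200],
  ],
)

```text
time: 4.55
tool_pos: [0.4869, -0.3514, 0.0062]
tool_rot: [3.142, 0.0, 0.07]
contact_force: [-0.6, 0.2, -0.4]
opening: 0.0243
```

The opening is 24 mm instead of 42. I'll look.

```bash
python3 - <<'E'
from h import *
d=snap('wrist','w3.png');snap('scene','s3.png');snap('side','d3.png');o=robot.observe();print(o['tool_pos'],o['opening'])
a=cv2.imread('pics/s3.png')[130:230,180:320];b=cv2.imread('pics/d3.png')[300:400,370:490]
cv2.imwrite('pics/c5.png',np.hstack([cv2.resize(a,(420,300)),cv2.resize(b,(360,300))]))
E
```

```text
[ 0.48689833 -0.35139974  0.00619562] 0.020375410249862072
```

View pics/w3.png

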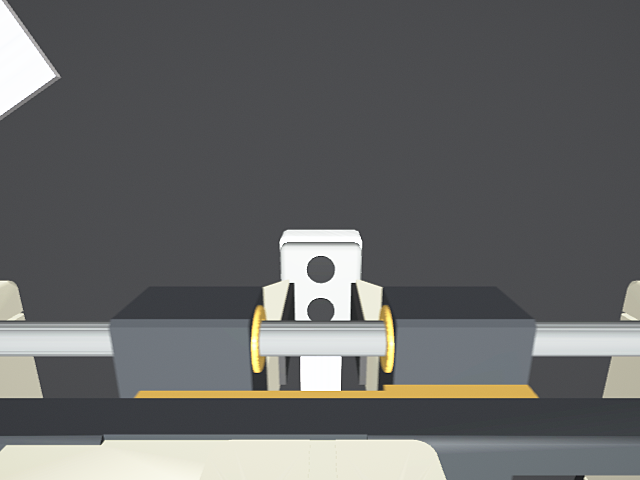

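View pics/c5.png

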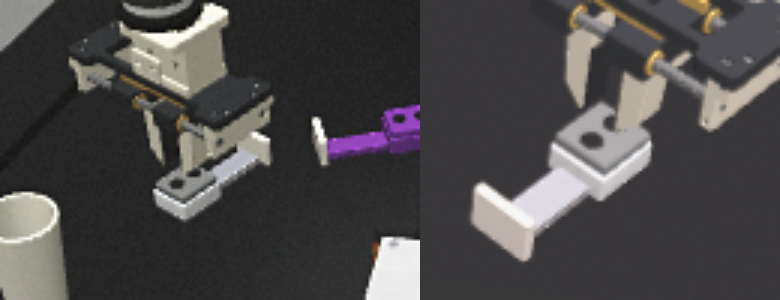

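```bash
python3 - <<'E'
from h import *
a=cv2.imread('pics/s3.png')[150:210,215:285];b=cv2.imread('pics/d3.png')[310:390,385:475]
cv2.imwrite('pics/c6.png',np.hstack([cv2.resize(a,(385,330),interpolation=cv2.INTER_CUBIC),cv2.resize(b,(371,330),interpolation=cv2.INTER_CUBIC)]))
A=load('s3.png');B=load('d3.png');W=load('w3.png')
for p in [(.4869,-.3514,.006),(.4984,-.3505,.028)]: print(p,proj(A,p),proj(B,p),proj(W,p))
E
```

```text
(0.4869, -0.3514, 0.006) [242.51818171 195.85171987] [430.66158132 351.84963632] [321.41941948 273.3938291 ]
(0.4984, -0.3505, 0.028) [238.76741209 191.69475163] [435.86544588 340.05259285] [321.12121208 266.56477062]
```

View pics/c6.png

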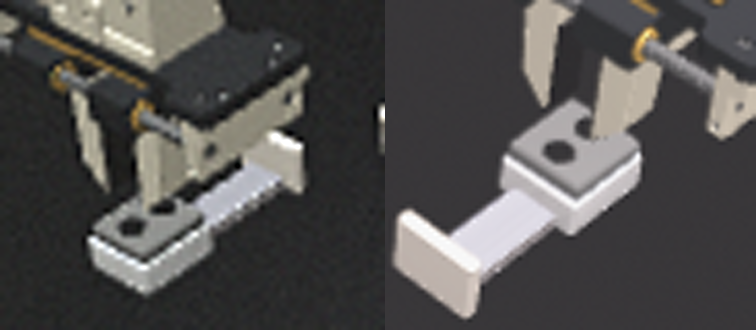

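```bash
python3 - <<'E'
from h import *
A=load('s3.png');B=load('d3.png')
print(tri(A,(234,184.5),B,(437,343.5)),tri(A,(242,188),B,(422.6,335.5)))
o=robot.observe();print(o['time'],o['tool_pos'],o['opening'],o['contact_force'],o['qpos'],o['joint_efforts'])
E
```

```text
(array([ 0.48992319, -0.36845297,  0.0385154 ]), np.float64(0.013914752217932161)) (array([ 0.48511244, -0.33866422,  0.03870719]), np.float64(0.015031534962192011))
4.7 [ 0.48689833 -0.35139974  0.00619562] 0.020375410249862072 [ 0.22209368 -0.50991934  0.10098279] [-7.52684619e-01  6.65652345e-01  1.52107438e+00 -9.35966576e-05
  9.54898482e-01  7.48380071e-01] [-4.82572577e-03 -5.42198825e+01 -1.98528761e+01  6.86309254e-02
 -2.76834058e-02  2.04698551e-05]
```

The fingertips appear above the block even though the TCP reads z=6 mm. I'll remeasure the tips now that the fingers are still.

```bash
python3 - <<'E'
from h import *
snap('wrist','w4.png');snap('scene','s4.png');snap('side','d4.png')
a=cv2.imread('pics/s4.png')[150:210,215:285];b=cv2.imread('pics/d4.png')[310:370,400:470]
cv2.imwrite('pics/c7.png',np.hstack([cv2.resize(a,(390,334),interpolation=cv2.INTER_CUBIC),cv2.resize(b,(390,334),interpolation=cv2.INTER_CUBIC)]))
w=cv2.imread('pics/w4.png')[220:400,220:430];cv2.imwrite('pics/c8.png',cv2.resize(w,(700,600),interpolation=cv2.INTER_CUBIC))
E
```

```text
(no output)
```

View pics/c7.png

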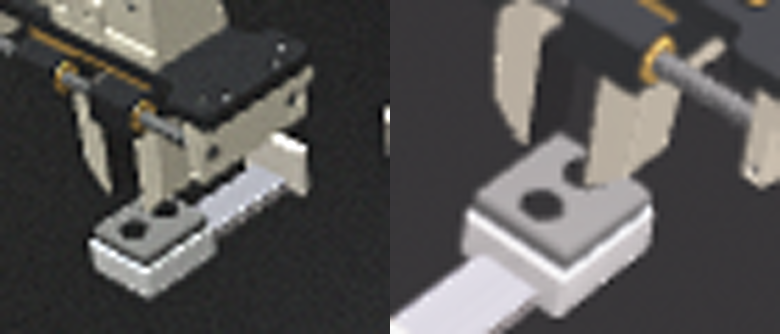

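View pics/c8.png

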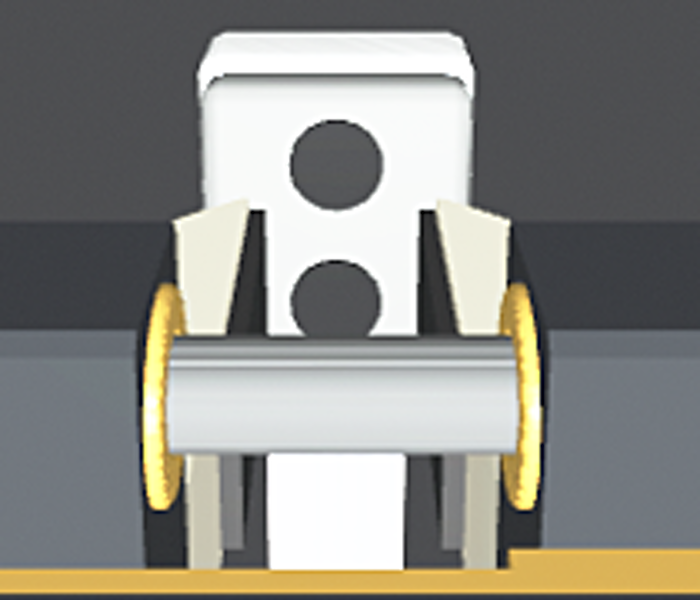

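```bash
python3 - <<'E'
from h import *
W=load('w4.png');A=load('s4.png');B=load('d4.png');o=robot.observe();print(o['opening'],o['tool_pos'])
T=np.linalg.inv(W['world_from_camera']);print('tcp in cam',T@np.append(o['tool_pos'],1))
s=lambda u,v:((u+.5)/5.571-.5+215,(v+.5)/5.571-.5+150)
t=lambda u,v:((u-390+.5)/5.571-.5+400,(v+.5)/5.571-.5+310)
# -y finger: scene left, side right ; tips centre
print(tri(A,s(108,192),B,t(590,183)),tri(A,s(145,207),B,t(525,142)))
w=lambda u,v:((u+.5)/3.333-.5+220,(v+.5)/3.333-.5+220)
# wrist + scene/side
print(tri(W,w(440,203),A,s(108,192)),tri(W,w(440,203),B,t(590,183)),tri(W,w(247,203),A,s(145,207)),tri(W,w(247,203),B,t(525,142)))
for z in (0.0,.028,.035,.045): print(z,onz(W,*w(247,203),z),onz(W,*w(440,203),z))
E
```

```text
0.019833749496085722 [ 0.48689899 -0.35138055  0.0062164 ]
tcp in cam [-4.34727020e-04  1.71146386e-02  2.08802671e-01  1.00000000e+00]
(array([ 0.48933219, -0.3668632 ,  0.04038602]), np.float64(0.01654820795591012)) (array([ 0.48581255, -0.34184441,  0.04175663]), np.float64(0.016853370522113765))
(array([ 0.50091232, -0.36370752,  0.04983501]), np.float64(0.000817195027379249)) (array([ 0.49125905, -0.36146438,  0.03228112]), np.float64(0.009531235565390475)) (array([ 0.49882817, -0.33866426,  0.05131182]), np.float64(0.0009768015857275188)) (array([ 0.4891896 , -0.33401136,  0.03089421]), np.float64(0.00842008845724808))
0.0 [ 0.47930098 -0.33611906  0.        ] [ 0.48162664 -0.36902137  0.        ]
0.028 [ 0.4902286  -0.33759563  0.028     ] [ 0.49223353 -0.36596053  0.028     ]
0.035 [ 0.4929605  -0.33796478  0.035     ] [ 0.49488525 -0.36519531  0.035     ]
0.045 [ 0.49686322 -0.33849212  0.045     ] [ 0.49867343 -0.36410215  0.045     ]
```

Wrist and scene rays put the fingertips about 38–40 mm above the reported TCP, although x and y agree. So the real fingers are shorter than stated. I'll open, go lower in small steps and check by force and opening.

send_rows(
  plan=[
    [[0,0,0],[0,0,0],0],
    [[0,0,0],[0,0,0],0],
    [[0,0,0],[0,0,0],0],
    [[0,0,0],[0,0,0],0],
    [[0,0,0],[0,0,0],0],
    [[0,0,0],[0,0,0],0],
    [[0,0,0],[0,0,0],0],
    [[0,0,-0.005],[0,0,0],0],
    [[0,0,-0.005],[0,0,0],0],
    [[0,0,-0.005],[0,0,0],0],
    [[0,0,-0.005],[0,0,0],0],
    [[0,0,0],[0,0,0],0],
  ],
)

```text
time: 6.05
tool_pos: [0.4864, -0.3509, -0.0149]
tool_rot: [-3.14, 0.001, 0.07]
contact_force: [-0.3, 0.1, 0.2]
opening: 0.0914
```

```bash
python3 - <<'E'
from h import *
snap('wrist','w5.png');snap('scene','s5.png');d=snap('side','d5.png')
a=cv2.imread('pics/s5.png')[150:210,215:285];b=cv2.imread('pics/d5.png')[310:370,400:470]
w=cv2.imread('pics/w5.png')[200:400,180:460]
cv2.imwrite('pics/c9.png',np.vstack([np.hstack([cv2.resize(a,(350,300),interpolation=cv2.INTER_CUBIC),cv2.resize(b,(350,300),interpolation=cv2.INTER_CUBIC)]),cv2.resize(w,(700,300))]))
o=robot.observe();print(o['tool_pos'],o['opening'],o['contact_force'])
E
```

```text
[ 0.48700525 -0.35148303 -0.01373919] 0.09215368853755912 [0.45877759 1.16999483 0.38767775]
```

View pics/c9.png

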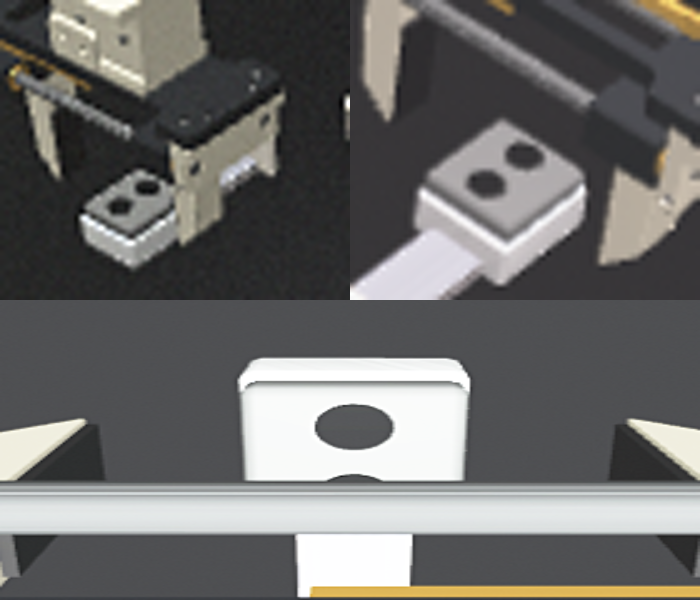

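No contact at a reported z of −14 mm, which confirms the offset, and the fingers now straddle the block. Down 15 mm more, then close.

send_rows(
  plan=[
    [[0,0,-0.005],[0,0,0],0],
    [[0,0,-0.005],[0,0,0],0],
    [[0,0,-0.005],[0,0,0],0],
    [[0,0,0],[0,0,0],100],
    [[0,0,0],[0,0,0],200],
    [[0,0,0],[0,0,0],200],
    [[0,0,0],[0,0,0],200],
    [[0,0,0],[0,0,0],200],
    [[0,0,0],[0,0,0],200],
    [[0,0,0],[0,0,0],200],
  ],
  newtons=30,
)

```text
time: 7.2
tool_pos: [0.487, -0.3513, -0.0287]
tool_rot: [-3.142, -0.0, 0.07]
contact_force: [-0.5, -0.1, 0.2]
opening: 0.0417
```

The opening is 41.7 mm, so the block is gripped. Before carrying it I'll cross-check the sill line with the wrist picture w1.

```bash
python3 - <<'E'
from h import *
W=load('w1.png')
a=cv2.imread('pics/w1.png')[20:190,120:330];cv2.imwrite('pics/c10.png',cv2.resize(a,(735,595),interpolation=cv2.INTER_CUBIC))
E
```

```text
(no output)
```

View pics/c10.png

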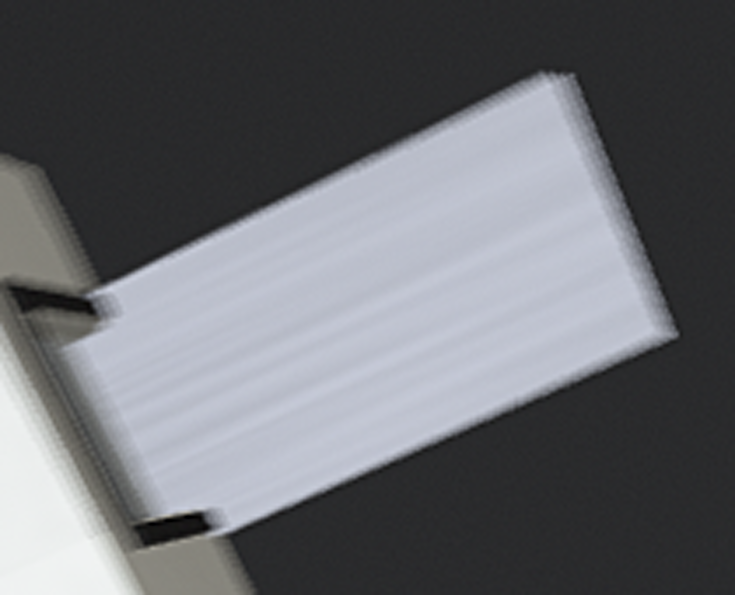

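send_rows(
  plan=[
    [[0,0,0.005],[0,0,0],200],
    [[0,0,0.01],[0,0,0],200],
    [[0,0,0.02],[0,0,0],200],
    [[0,0,0.025],[0,0,0],200],
    [[0,0,0.03],[0,0,0],200],
    [[0,0,0],[0,0,0],200],
  ],
)

```text
time: 7.8
tool_pos: [0.4892, -0.3535, 0.0662]
tool_rot: [3.135, -0.006, 0.07]
contact_force: [0.7, -1.0, -2.5]
opening: 0.042
```

```bash
python3 - <<'E'
from h import *
W=load('w1.png');f=lambda u,v:((u+.5)/3.5-.5+120,(v+.5)/3.5-.5+20)
c=[onz(W,*f(*p),.004) for p in [(560,75),(667,338),(100,292),(222,530)]]
a=(c[0]+c[1])/2;b=(c[2]+c[3])/2;v=b-a
print(np.round(c,4),np.arctan2(v[1],v[0]),np.linalg.norm(c[0]-c[1]),np.linalg.norm(v))
O=np.array([.524,-.0712,0]);yw=2.172;ey=np.array([-np.sin(yw),np.cos(yw),0]);ex=np.array([np.cos(yw),np.sin(yw),0])
print([((p-O)@ex,(p-O)@ey) for p in (a,b)])
E
```

```text
[[ 0.6408 -0.1769  0.004 ]
 [ 0.5778 -0.2187  0.004 ]
 [ 0.5594 -0.0548  0.004 ]
 [ 0.4979 -0.0959  0.004 ]] 2.1531906467076225 0.07560328866241255 0.1466707898688572
[(np.float64(-0.15268392734187353), np.float64(0.0012645884964390182)), (np.float64(-0.0060390821673556895), np.float64(-0.0014940315383173953))]
```

send_rows(
  plan=[
    [[0.0022,0.008,0],[0,0,0.14],200],
    [[0.0044,0.016,0],[0,0,0.14],200],
    [[0.0045,0.0165,0],[0,0,0.14],200],
    [[0.0045,0.0165,0],[0,0,0.14],200],
    [[0.0045,0.0165,0],[0,0,0.14],200],
    [[0.0045,0.0165,0],[0,0,0.14],200],
    [[0.0045,0.0165,0],[0,0,0.14],200],
    [[0.0045,0.0165,0],[0,0,0.14],200],
    [[0.0045,0.0165,0],[0,0,0.14],200],
    [[0.0045,0.0165,0],[0,0,0.14],200],
    [[0.0045,0.0165,0],[0,0,0.14],200],
    [[0.0045,0.0165,0],[0,0,0.14],200],
    [[0.0045,0.0165,0],[0,0,0.14],200],
    [[0.0045,0.0165,0],[0,0,0.14],200],
    [[0.0045,0.0165,0],[0,0,0.142],200],
    [[0,0,0],[0,0,0],200],
    [[0,0,0],[0,0,0],200],
  ],
)

```text
time: 9.5
tool_pos: [0.5516, -0.1128, 0.0608]
tool_rot: [-3.141, -0.001, 2.17]
contact_force: [0.9, 0.4, -1.7]
opening: 0.0413
```

Both measurements agree (sill centre within 1.5 mm). Checking the alignment before lowering.

```bash
python3 - <<'E'
from h import *
snap('scene','s6.png');d=snap('side','d6.png');snap('wrist','w6.png')
a=cv2.imread('pics/s6.png')[170:290,225:375];b=cv2.imread('pics/d6.png')[190:320,260:430]
w=cv2.imread('pics/w6.png')
cv2.imwrite('pics/c11.png',np.vstack([np.hstack([cv2.resize(a,(400,320),interpolation=cv2.INTER_CUBIC),cv2.resize(b,(400,320),interpolation=cv2.INTER_CUBIC)])]))
E
```

```text
(no output)
```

View pics/c11.png

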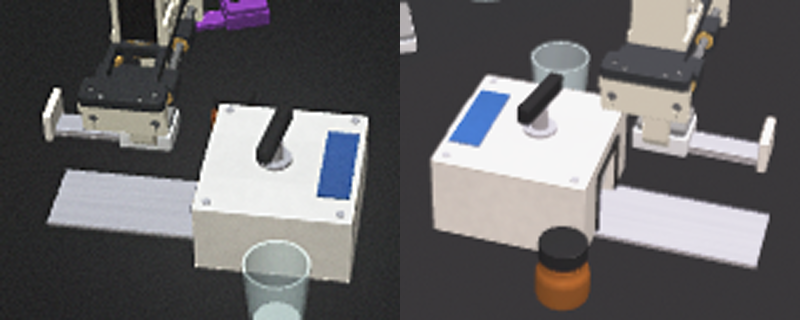

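View pics/w6.png

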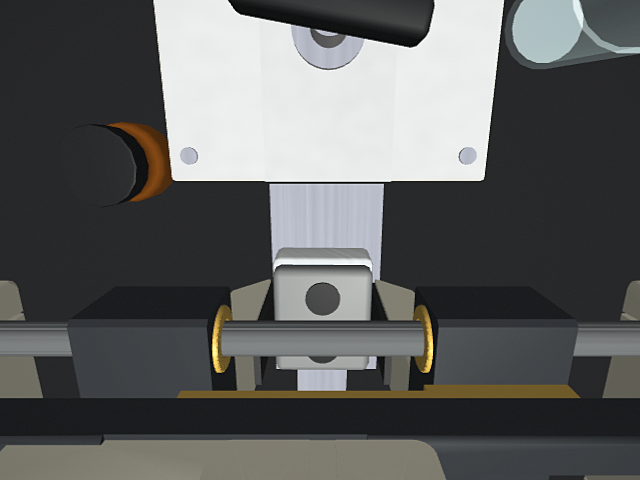

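The cassette is square with the doorway, but the sill centre is about 2.5 mm to image right (327 vs 324 px, greater depth). The bar starts slightly turned, about 0.17 rad. I'll correct sideways and lower it.

send_rows(
  plan=[
    [[0.001,0.0007,-0.015],[0,0,0],200],
    [[0.001,0.0008,-0.02],[0,0,0],200],
    [[0,0,-0.02],[0,0,0],200],
    [[0,0,-0.015],[0,0,0],200],
    [[0,0,-0.008],[0,0,0],200],
    [[0,0,-0.004],[0,0,0],200],
    [[0,0,-0.0025],[0,0,0],200],
    [[0,0,-0.001],[0,0,0],200],
    [[0,0,0],[0,0,0],200],
  ],
)

```text
time: 10.55
tool_pos: [0.5544, -0.1116, -0.0238]
tool_rot: [3.141, 0.001, 2.172]
contact_force: [0.8, 0.6, -2.1]
opening: 0.0418
```

send_rows(
  plan=[
    [[0,0,-0.001],[0,0,0],200],
    [[0,0,0],[0,0,0],200],
  ],
)

```text
time: 10.75
tool_pos: [0.5545, -0.1115, -0.0247]
tool_rot: [3.141, 0.001, 2.172]
contact_force: [-0.2, 0.6, 1.3]
opening: 0.0412
```

It is seated on the sill: the force changed from −2.1 to +1.3 N. Next: open partly, slide back to the tab, rise 5 mm and lean the wrist away from the chamber by 0.2 rad so the gripper body clears the roof.

send_rows(
  plan=[
    [[0,0,0],[0,0,0],70],
    [[0,0,0],[0,0,0],70],
    [[0,0,0],[0,0,0],70],
    [[0,0,0],[0,0,0],70],
    [[0,0,0],[0,0,0],70],
    [[0.0052,-0.0076,0],[0,0,0],70],
    [[0.0104,-0.0152,0],[0,0,0],70],
    [[0.0104,-0.0152,0.001],[0,0,0],70],
    [[0.0104,-0.0152,0.002],[0.055,0.0377,0],70],
    [[0.0069,-0.0101,0.002],[0.055,0.0377,0],70],
    [[0.0036,-0.0052,0],[0.055,0.0376,0],70],
    [[0,0,0],[0,0,0],70],
    [[0,0,0],[0,0,0],70],
  ],
)

```text
time: 12.05
tool_pos: [0.6006, -0.1803, -0.021]
tool_rot: [-3.141, -0.2, 2.171]
contact_force: [0.1, -0.2, -0.7]
opening: 0.0667
```

```bash
python3 - <<'E'
from h import *
snap('scene','s7.png');d=snap('side','d7.png');snap('wrist','w7.png')
a=cv2.imread('pics/s7.png')[170:290,225:375];b=cv2.imread('pics/d7.png')[190:320,260:430]
cv2.imwrite('pics/c12.png',np.vstack([np.hstack([cv2.resize(a,(400,320),interpolation=cv2.INTER_CUBIC),cv2.resize(b,(400,320),interpolation=cv2.INTER_CUBIC)])]))
o=robot.observe();print(o['tool_pos'],o['tool_rot'],o['opening'],o['contact_force'])
E
```

```text
[ 0.60047677 -0.178921   -0.02017018] [-3.14142765 -0.19982464  2.17273801] 0.06650458519913048 [-1.17755607 -0.21120332  0.39922062]
```

View pics/c12.png

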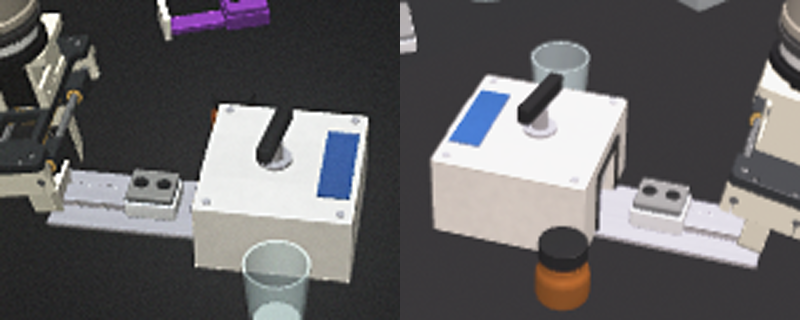

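View pics/w7.png

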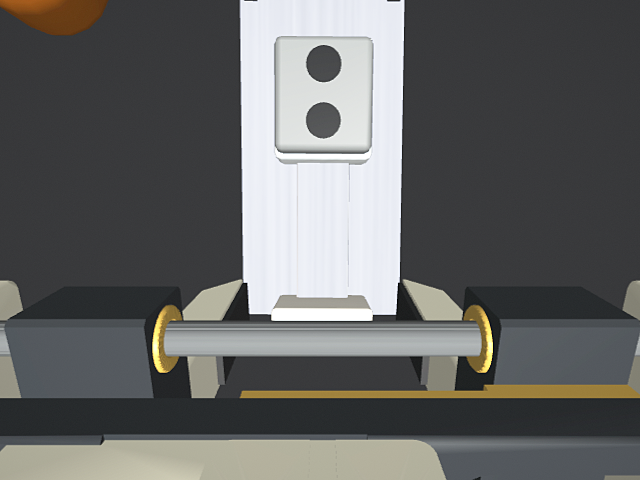

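The cassette sits flat, centred on the sill (block 275–373, sill 240–405 px), and the tab is between the pads. Closing on the tab.

send_rows(
  plan=[
    [[0,0,0],[0,0,0],120],
    [[0,0,0],[0,0,0],200],
    [[0,0,0],[0,0,0],200],
    [[0,0,0],[0,0,0],200],
    [[0,0,0],[0,0,0],200],
    [[0,0,0],[0,0,0],200],
  ],
  newtons=40,
)

```text
time: 12.8
tool_pos: [0.601, -0.1797, -0.0201]
tool_rot: [3.141, -0.2, 2.172]
contact_force: [-0.3, 1.5, 1.5]
opening: 0.0413
```

send_rows(
  plan=[
    [[-0.0028,0.0041,0],[0,0,0],200],
    [[-0.0028,0.0041,0],[0,0,0],200],
    [[-0.0028,0.0041,0],[0,0,0],200],
    [[-0.0028,0.0041,0],[0,0,0],200],
    [[-0.0028,0.0041,0],[0,0,0],200],
    [[-0.0028,0.0041,0],[0,0,0],200],
    [[-0.0028,0.0041,0],[0,0,0],200],
    [[-0.0028,0.0041,0],[0,0,0],200],
  ],
)

```text
time: 13.6
tool_pos: [0.5786, -0.147, -0.0201]
tool_rot: [3.141, -0.199, 2.172]
contact_force: [1.8, -2.4, 1.6]
opening: 0.0415
```

```bash
python3 - <<'E'
from h import *
d=snap('side','d8.png');b=cv2.imread('pics/d8.png')[190:320,260:430]
snap('wrist','w8.png')
w=cv2.imread('pics/w8.png')
cv2.imwrite('pics/c13.png',np.hstack([cv2.resize(b,(400,300),interpolation=cv2.INTER_CUBIC),cv2.resize(w,(400,300))]))
o=robot.observe();print(o['tool_pos'],o['contact_force'])
E
```

```text
[ 0.57806536 -0.14629083 -0.02006306] [ 0.65097997 -0.35558721  4.19535466]
```

View pics/c13.png

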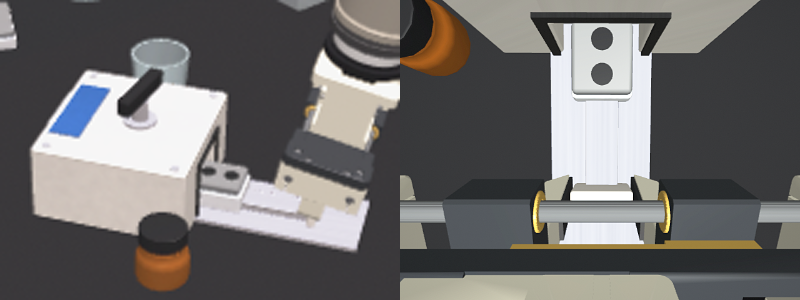

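The block is entering the doorway, centred. Continuing.

send_rows(
  plan=[
    [[-0.0028,0.0041,0],[0,0,0],200],
    [[-0.0028,0.0041,0],[0,0,0],200],
    [[-0.0028,0.0041,0],[0,0,0],200],
    [[-0.0028,0.0041,0],[0,0,0],200],
    [[-0.0028,0.0041,0],[0,0,0],200],
    [[-0.0028,0.0041,0],[0,0,0],200],
    [[-0.0028,0.0041,0],[0,0,0],200],
    [[-0.0028,0.0041,0],[0,0,0],200],
    [[-0.0028,0.0041,0],[0,0,0],200],
    [[-0.0028,0.0041,0],[0,0,0],200],
    [[0,0,0],[0,0,0],200],
  ],
)

```text
time: 14.8
tool_pos: [0.5506, -0.1059, -0.0201]
tool_rot: [3.141, -0.199, 2.172]
contact_force: [2.3, -2.0, 3.1]
opening: 0.0414
```

```bash
python3 - <<'E'
from h import *
d=snap('side','d9.png');b=cv2.imread('pics/d9.png')[190:320,260:430]
snap('wrist','w9.png')
w=cv2.imread('pics/w9.png')
cv2.imwrite('pics/c14.png',np.hstack([cv2.resize(b,(400,300),interpolation=cv2.INTER_CUBIC),cv2.resize(w,(400,300))]))
o=robot.observe();print(o['tool_pos'],o['contact_force'])
E
```

```text
[ 0.55053349 -0.1059093  -0.02010102] [ 1.69899716 -1.71303959  4.01386207]
```

View pics/c14.png

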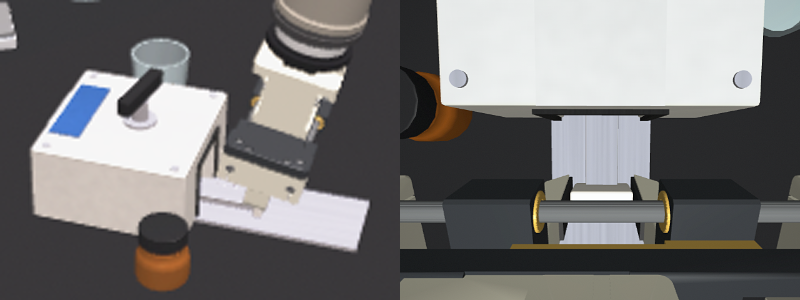

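send_rows(
  plan=[
    [[-0.0028,0.0041,0],[0,0,0],200],
    [[-0.0028,0.0041,0],[0,0,0],200],
    [[-0.0028,0.0041,0],[0,0,0],200],
    [[-0.0028,0.0041,0],[0,0,0],200],
    [[-0.0011,0.0017,0],[0,0,0],200],
    [[-0.0011,0.0017,0],[0,0,0],200],
    [[0,0,0],[0,0,0],200],
  ],
)

```text
time: 15.6
tool_pos: [0.5376, -0.0868, -0.0201]
tool_rot: [3.141, -0.198, 2.172]
contact_force: [2.6, -3.2, 3.1]
opening: 0.0411
```

send_rows(
  plan=[
    [[-0.0011,0.0017,0],[0,0,0],200],
    [[0,0,0],[0,0,0],200],
  ],
)

```text
time: 15.8
tool_pos: [0.5363, -0.0848, -0.0201]
tool_rot: [3.141, -0.199, 2.172]
contact_force: [2.7, -2.3, 4.1]
opening: 0.041
```

send_rows(
  plan=[
    [[-0.0011,0.0017,0],[0,0,0],200],
    [[0,0,0],[0,0,0],200],
  ],
)

```text
time: 16.0
tool_pos: [0.535, -0.0829, -0.0201]
tool_rot: [3.141, -0.2, 2.172]
contact_force: [1.3, -3.9, 4.7]
opening: 0.0414
```

```bash
python3 - <<'E'
from h import *
d=snap('side','d10.png');b=cv2.imread('pics/d10.png')[210:300,300:400]
snap('wrist','w10.png')
w=cv2.imread('pics/w10.png')
cv2.imwrite('pics/c15.png',np.hstack([cv2.resize(b,(400,360),interpolation=cv2.INTER_CUBIC),cv2.resize(w,(400,360))]))
o=robot.observe();print(o['tool_pos'],o['contact_force'])
E
```

```text
[ 0.53496254 -0.08285819 -0.02013034] [ 2.5924112  -3.57641715  5.41430387]
```

View pics/c15.png

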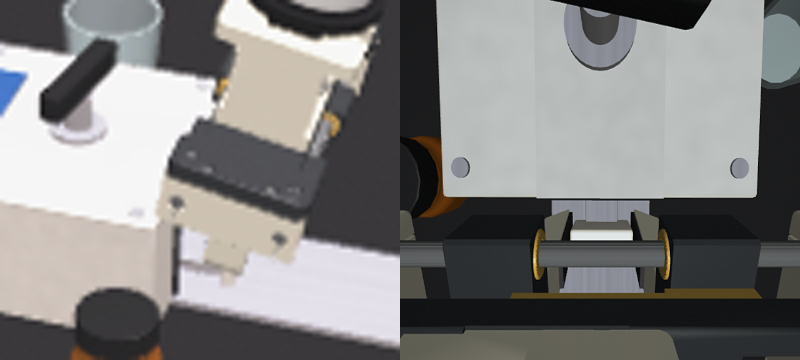

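Mid at about 68 mm, drag about 4 N, and the body is clear of the roof. From here I'll feel for the buffer in 2 mm steps.

send_rows(
  plan=[
    [[-0.0011,0.0017,0],[0,0,0],200],
    [[0,0,0],[0,0,0],200],
    [[0,0,0],[0,0,0],200],
  ],
)

```text
time: 16.4
tool_pos: [0.5339, -0.0811, -0.0201]
tool_rot: [3.141, -0.2, 2.172]
contact_force: [2.6, -2.5, 5.4]
opening: 0.0412
```

send_rows(
  plan=[
    [[-0.0011,0.0017,0],[0,0,0],200],
    [[0,0,0],[0,0,0],200],
    [[0,0,0],[0,0,0],200],
  ],
)

```text
time: 16.7
tool_pos: [0.5328, -0.0794, -0.0201]
tool_rot: [3.141, -0.2, 2.172]
contact_force: [2.0, -3.2, 5.2]
opening: 0.0413
```

send_rows(
  plan=[
    [[-0.0011,0.0017,0],[0,0,0],200],
    [[0,0,0],[0,0,0],200],
    [[0,0,0],[0,0,0],200],
  ],
)

```text
time: 17.0
tool_pos: [0.5317, -0.0778, -0.0201]
tool_rot: [3.141, -0.2, 2.172]
contact_force: [1.5, -3.0, 4.6]
opening: 0.0412
```

Mid at about 74 mm and still free. Continuing.

send_rows(
  plan=[
    [[-0.0011,0.0017,0],[0,0,0],200],
    [[0,0,0],[0,0,0],200],
    [[0,0,0],[0,0,0],200],
  ],
)

```text
time: 17.3
tool_pos: [0.5306, -0.076, -0.0201]
tool_rot: [3.141, -0.2, 2.172]
contact_force: [2.5, -3.5, 5.0]
opening: 0.0407
```

send_rows(
  plan=[
    [[-0.0011,0.0017,0],[0,0,0],200],
    [[0,0,0],[0,0,0],200],
    [[0,0,0],[0,0,0],200],
  ],
)

```text
time: 17.6
tool_pos: [0.5295, -0.0743, -0.0201]
tool_rot: [3.141, -0.2, 2.172]
contact_force: [2.9, -3.3, 5.7]
opening: 0.0412
```

send_rows(
  plan=[
    [[-0.0011,0.0017,0],[0,0,0],200],
    [[0,0,0],[0,0,0],200],
    [[0,0,0],[0,0,0],200],
  ],
)

```text
time: 17.9
tool_pos: [0.5284, -0.0726, -0.0201]
tool_rot: [3.141, -0.2, 2.172]
contact_force: [2.8, -3.1, 5.7]
opening: 0.0417
```

send_rows(
  plan=[
    [[-0.0011,0.0017,0],[0,0,0],200],
    [[0,0,0],[0,0,0],200],
    [[0,0,0],[0,0,0],200],
  ],
)

```text
time: 18.2
tool_pos: [0.5273, -0.0709, -0.0201]
tool_rot: [3.141, -0.2, 2.172]
contact_force: [2.8, -3.5, 5.9]
opening: 0.0414
```

```bash
python3 - <<'E'
from h import *
snap('wrist','w11.png'); snap('side','d11.png')
a=cv2.imread('pics/w10.png')[200:420,180:460];b=cv2.imread('pics/w11.png')[200:420,180:460];c=cv2.imread('pics/d11.png')[230:290,330:380]
cv2.imwrite('pics/c16.png',np.vstack([np.hstack([cv2.resize(a,(382,300)),cv2.resize(b,(382,300))]),cv2.resize(c,(764,300),interpolation=cv2.INTER_CUBIC)]))
o=robot.observe();print(o['tool_pos'],o['contact_force'])
E
```

```text
[ 0.52729449 -0.07091782 -0.02011181] [ 1.96505149 -2.69435672  5.30720162]
```

View pics/c16.png

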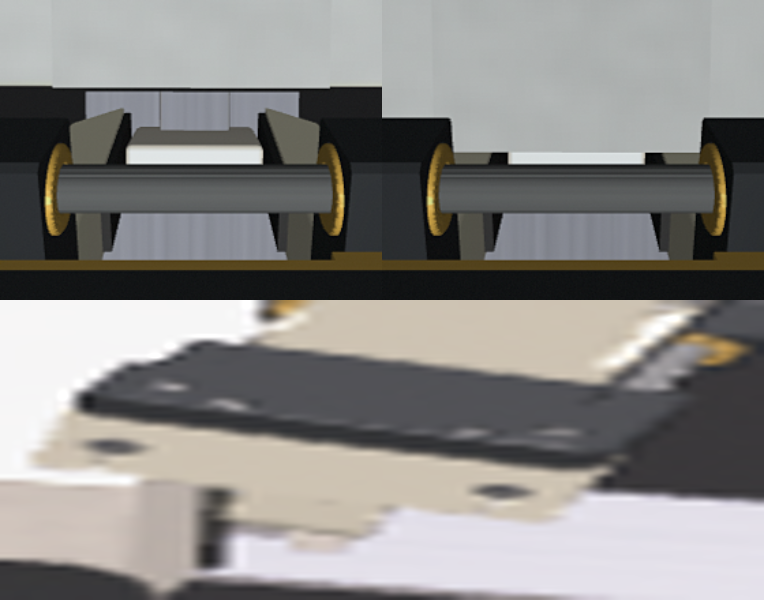

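```bash
python3 - <<'E'
from h import *
O=np.array([.524,-.0712,0]);yw=2.172;ey=np.array([-np.sin(yw),np.cos(yw),0]);ex=np.array([np.cos(yw),np.sin(yw),0])
for n,v in (('w10.png',307),('w11.png',None)):
    d=load(n);im=cv2.imread('pics/'+n)
    print(n,d['world_from_camera'][:3,3])
    print([tuple(im[r,323]) for r in range(255,325,3)] )
    col=cv2.cvtColor(im,cv2.COLOR_BGR2GRAY)[200:330,323].astype(int);print([ (200+i,int(col[i+1]-col[i])) for i in range(len(col)-1) if abs(col[i+1]-col[i])>15])
    if v:
        p=onz(d,323,v,.034);print('tab front top',(p-O)@ex,(p-O)@ey)
    # roof front edge
d=load('w10.png')
E
```

```text
w10.png [ 0.51794586 -0.05794811  0.18695938]
[(np.uint8(188), np.uint8(189), np.uint8(185)), (np.uint8(189), np.uint8(190), np.uint8(185)), (np.uint8(190), np.uint8(190), np.uint8(186)), (np.uint8(153), np.uint8(154), np.uint8(151)), (np.uint8(99), np.uint8(93), np.uint8(91)), (np.uint8(150), np.uint8(140), np.uint8(138)), (np.uint8(149), np.uint8(140), np.uint8(136)), (np.uint8(150), np.uint8(140), np.uint8(137)), (np.uint8(149), np.uint8(140), np.uint8(136)), (np.uint8(150), np.uint8(141), np.uint8(138)), (np.uint8(150), np.uint8(140), np.uint8(137)), (np.uint8(149), np.uint8(139), np.uint8(137)), (np.uint8(150), np.uint8(140), np.uint8(138)), (np.uint8(153), np.uint8(143), np.uint8(140)), (np.uint8(79), np.uint8(84), np.uint8(86)), (np.uint8(82), np.uint8(88), np.uint8(89)), (np.uint8(83), np.uint8(88), np.uint8(91)), (np.uint8(125), np.uint8(133), np.uint8(135)), (np.uint8(204), np.uint8(211), np.uint8(208)), (np.uint8(230), np.uint8(229), np.uint8(224)), (np.uint8(229), np.uint8(228), np.uint8(223)), (np.uint8(233), np.uint8(233), np.uint8(228)), (np.uint8(14), np.uint8(14), np
[... 817 characters left out ...]
t8(179), np.uint8(175)), (np.uint8(179), np.uint8(181), np.uint8(176)), (np.uint8(179), np.uint8(180), np.uint8(176)), (np.uint8(179), np.uint8(179), np.uint8(176)), (np.uint8(177), np.uint8(178), np.uint8(175)), (np.uint8(177), np.uint8(178), np.uint8(175)), (np.uint8(179), np.uint8(180), np.uint8(174)), (np.uint8(178), np.uint8(179), np.uint8(175)), (np.uint8(179), np.uint8(180), np.uint8(175)), (np.uint8(228), np.uint8(227), np.uint8(222)), (np.uint8(221), np.uint8(221), np.uint8(215)), (np.uint8(226), np.uint8(226), np.uint8(220)), (np.uint8(12), np.uint8(12), np.uint8(11)), (np.uint8(64), np.uint8(64), np.uint8(63))]
[(311, 49), (319, -116), (320, -103), (321, 24), (323, 21), (327, 32)]
```

```bash
python3 - <<'E'
from h import *
O=np.array([.524,-.0712,0]);yw=2.172;ey=np.array([-np.sin(yw),np.cos(yw),0]);ex=np.array([np.cos(yw),np.sin(yw),0])
for n,u,v,z in (('w10.png',323,264,.076),('w11.png',323,311,.076),('w7.png',323,296,.034),('w6.png',329,180,.076)):
    d=load(n);p=onz(d,u,v,z);print(n,(p-O)@ex,(p-O)@ey)
E
```

```text
w10.png 0.00032761745108384106 -0.002887957468083364
w11.png 0.00048814609268619434 -0.0033051599156368183
w7.png -0.13438163752005522 -0.0025532069351075293
w6.png 0.000846576033258893 -0.002562742696001135
```

By ray the tab shows block mid at about 78 mm, and the roof-edge check reads 0.0–0.5 mm. My pad fronts are now nearly at the chamber face. So I'll let go, back off, shut the fingers and push the tab's rear face instead.

send_rows(
  plan=[
    [[0,0,0],[0,0,0],90],
    [[0,0,0],[0,0,0],90],
    [[0,0,0],[0,0,0],90],
    [[0,0,0],[0,0,0],90],
    [[0.005,-0.0072,0],[0,0,0],90],
    [[0.005,-0.0072,0],[0,0,0],90],
    [[0.005,-0.0072,0],[0,0,0],90],
    [[0.0048,-0.0073,0],[0,0,0],90],
    [[0,0,0],[0,0,0],255],
    [[0,0,0],[0,0,0],255],
    [[0,0,0],[0,0,0],255],
    [[0,0,0],[0,0,0],255],
    [[0,0,0],[0,0,0],255],
    [[0,0,0],[0,0,0],255],
    [[0,0,0],[0,0,0],255],
    [[0,0,0],[0,0,0],255],
  ],
)

```text
time: 19.9
tool_pos: [0.547, -0.0999, -0.0202]
tool_rot: [3.141, -0.2, 2.172]
contact_force: [0.3, 0.4, -0.8]
opening: 0.0019
```

```bash
python3 - <<'E'
from h import *
snap('wrist','w12.png'); snap('side','d12.png')
b=cv2.imread('pics/w12.png')[100:420,130:510];c=cv2.imread('pics/d12.png')[220:300,310:410]
cv2.imwrite('pics/c17.png',np.hstack([cv2.resize(b,(400,336)),cv2.resize(c,(400,336),interpolation=cv2.INTER_CUBIC)]))
o=robot.observe();print(o['tool_pos'],o['contact_force'],o['opening'])
E
```

```text
[ 0.54700482 -0.09990471 -0.02023466] [-0.18504492 -0.15137503  0.66924751] 0.00047550965178129483
```

View pics/c17.png

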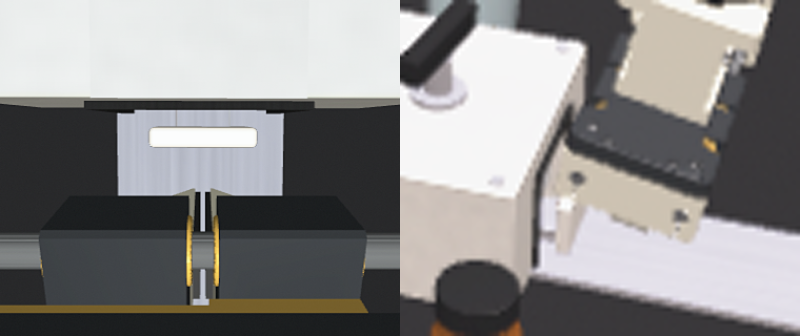

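```bash
python3 - <<'E'
from h import *
O=np.array([.524,-.0712,0]);yw=2.172;ey=np.array([-np.sin(yw),np.cos(yw),0]);ex=np.array([np.cos(yw),np.sin(yw),0])
d=load('w12.png');im=cv2.imread('pics/w12.png');col=cv2.cvtColor(im,cv2.COLOR_BGR2GRAY)[:,330].astype(int)
print([ (i,int(col[i+1]-col[i])) for i in range(180,300) if abs(col[i+1]-col[i])>15])
for v in (221,240): p=onz(d,323,v,.034);print(v,(p-O)@ex)
p=onz(d,323,194,.076);print((p-O)@ex)
o=robot.observe();print('tcp',(o['tool_pos']-O)@ex)
for v in (282,285): p=onz(d,323,v,.019);print('tip front',(p-O)@ex)
E
```

```text
[(192, -61), (193, -69), (195, -74), (203, 29), (204, 151), (205, -19), (219, -26), (220, -22), (221, 102), (239, -104), (240, 47), (278, -33), (279, -19), (282, -26)]
221 -0.00844271142211663
240 -0.01608632325394311
-9.936408317771143e-05
tcp -0.03668384085640031
tip front -0.03578758218560658
tip front -0.03713871181019328
```

Tab rear is at −16 mm, so mid is at about 79 mm. The gap to my fingertips is about 20 mm. Approaching, then feeling.

send_rows(
  plan=[
    [[-0.0022,0.0033,0],[0,0,0],255],
    [[-0.0023,0.0033,0],[0,0,0],255],
    [[-0.0023,0.0033,0],[0,0,0],255],
    [[-0.0023,0.0033,0],[0,0,0],255],
    [[0,0,0],[0,0,0],255],
  ],
)

```text
time: 20.5
tool_pos: [0.5375, -0.0861, -0.0202]
tool_rot: [-3.142, -0.2, 2.172]
contact_force: [0.0, -0.2, 0.3]
opening: 0.0001
```

send_rows(
  plan=[
    [[-0.0011,0.0017,0],[0,0,0],255],
    [[0,0,0],[0,0,0],255],
    [[0,0,0],[0,0,0],255],
  ],
)

```text
time: 20.8
tool_pos: [0.5369, -0.0851, -0.0203]
tool_rot: [3.141, -0.2, 2.172]
contact_force: [0.2, -0.8, 0.6]
opening: 0.0002
```

send_rows(
  plan=[
    [[-0.0011,0.0017,0],[0,0,0],255],
    [[0,0,0],[0,0,0],255],
    [[0,0,0],[0,0,0],255],
  ],
)

```text
time: 21.1
tool_pos: [0.5359, -0.0834, -0.0202]
tool_rot: [3.141, -0.2, 2.172]
contact_force: [0.5, -1.1, 0.4]
opening: 0.0005
```

send_rows(
  plan=[
    [[-0.0011,0.0017,0],[0,0,0],255],
    [[0,0,0],[0,0,0],255],
    [[0,0,0],[0,0,0],255],
  ],
)

```text
time: 21.4
tool_pos: [0.5346, -0.0816, -0.0202]
tool_rot: [3.141, -0.2, 2.172]
contact_force: [0.9, -0.4, -0.9]
opening: 0.0004
```

send_rows(
  plan=[
    [[-0.0011,0.0017,0],[0,0,0],255],
    [[0,0,0],[0,0,0],255],
    [[0,0,0],[0,0,0],255],
  ],
)

```text
time: 21.7
tool_pos: [0.534, -0.0803, -0.0201]
tool_rot: [3.141, -0.199, 2.172]
contact_force: [2.1, -2.9, 0.3]
opening: 0.0008
```

send_rows(
  plan=[
    [[-0.0011,0.0017,0],[0,0,0],255],
    [[0,0,0],[0,0,0],255],
    [[0,0,0],[0,0,0],255],
  ],
)

```text
time: 22.0
tool_pos: [0.5335, -0.0793, -0.02]
tool_rot: [3.14, -0.197, 2.172]
contact_force: [3.3, -5.8, 0.1]
opening: 0.0004
```

The force is rising at about 3 N/mm (3.6 to 6.7 N), so this is the buffer. A bit further and hold.

send_rows(
  plan=[
    [[-0.0011,0.0017,0],[0,0,0],255],
    [[0,0,0],[0,0,0],255],
    [[0,0,0],[0,0,0],255],
  ],
)

```text
time: 22.3
tool_pos: [0.5332, -0.0784, -0.0198]
tool_rot: [3.14, -0.195, 2.172]
contact_force: [3.8, -8.1, 0.2]
opening: 0.0005
```

send_rows(
  plan=[
    [[-0.0006,0.0008,0],[0,0,0],255],
    [[0,0,0],[0,0,0],255],
    [[0,0,0],[0,0,0],255],
    [[0,0,0],[0,0,0],255],
  ],
)

```text
time: 22.7
tool_pos: [0.533, -0.078, -0.0197]
tool_rot: [3.139, -0.194, 2.172]
contact_force: [5.3, -8.9, -0.6]
opening: 0.0003
```

```bash
python3 - <<'E'
from h import *
snap('wrist','w13.png'); snap('side','d13.png')
b=cv2.imread('pics/w13.png')[100:420,130:510];c=cv2.imread('pics/d13.png')[220:300,310:410]
cv2.imwrite('pics/c18.png',np.hstack([cv2.resize(b,(400,336)),cv2.resize(c,(400,336),interpolation=cv2.INTER_CUBIC)]))
o=robot.observe();print(o['tool_pos'],o['contact_force'],o['opening'])
E
```

```text
[ 0.53304305 -0.07807869 -0.01969449] [ 4.99280962 -9.6773921  -0.89580671] 0.00048414656703541674
```

View pics/c18.png

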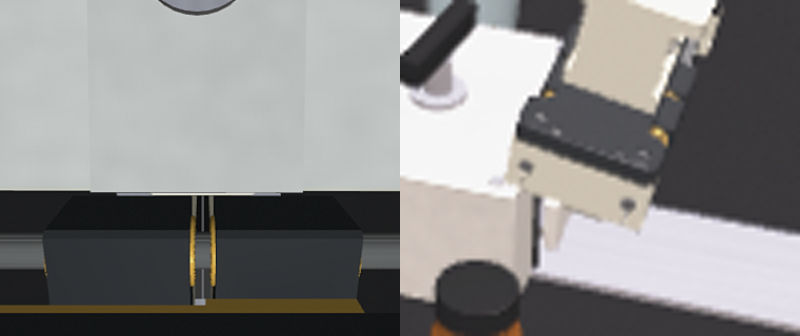

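The force rises about 3 N per mm of travel (now ~10.5 N, about 3 mm pressed) and the body is clear. Backing off, rising and untilting to look.

send_rows(
  plan=[
    [[0.005,-0.007,0],[0,0,0],255],
    [[0.009,-0.013,0],[0,0,0],255],
    [[0.009,-0.013,0],[0,0,0],255],
    [[0.005,-0.007,0.02],[0,0,0],255],
    [[0,0,0.035],[0,0,0],200],
    [[0,0,0.035],[-0.055,-0.0377,0],120],
    [[0,0,0.035],[-0.055,-0.0377,0],120],
    [[0,0,0.025],[-0.055,-0.0376,0],120],
    [[0,0,0],[0,0,0],120],
    [[0,0,0],[0,0,0],120],
  ],
)

```text
time: 23.8
tool_pos: [0.558, -0.1148, 0.1297]
tool_rot: [-3.141, -0.002, 2.173]
contact_force: [-0.9, -0.5, -0.5]
opening: 0.0437
```

```bash
python3 - <<'E'
from h import *
snap('wrist','w14.png'); o=robot.observe();print(o['tool_pos'],o['tool_rot'],o['contact_force'],o['opening'])
E
```

```text
[ 0.5577696  -0.11508628  0.1286573 ] [-3.14036531e+00 -3.12363395e-03  2.17204711e+00] [ 0.15935784 -0.37277564 -0.58522468] 0.046465227581865505
```

View pics/w14.png

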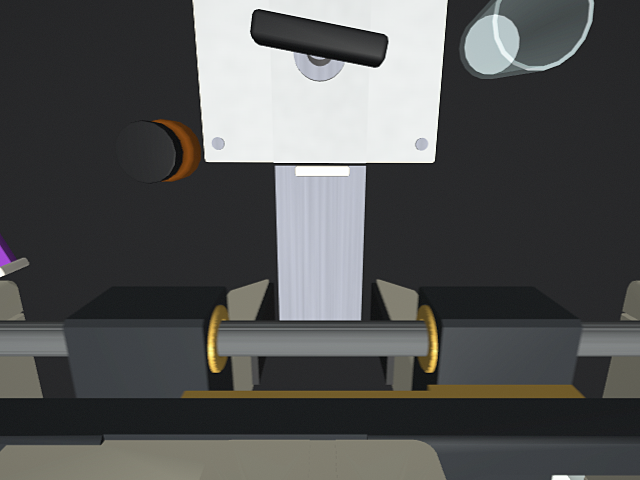

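```bash
python3 - <<'E'
from h import *
O=np.array([.524,-.0712,0]);yw=2.172;ey=np.array([-np.sin(yw),np.cos(yw),0]);ex=np.array([np.cos(yw),np.sin(yw),0])
d=load('w14.png');im=cv2.imread('pics/w14.png');g=cv2.cvtColor(im,cv2.COLOR_BGR2GRAY)
m=(g<75).astype(np.uint8);m[:, :205]=0;m[:,430:]=0;m[90:]=0
n,l,st,ce=cv2.connectedComponentsWithStats(m)
k=max(range(1,n),key=lambda i:st[i,4] if 230<ce[i,0]<400 else 0);print(st[k],ce[k])
ys,xs=np.where(l==k)
# back edge fit
us=np.arange(270,375,5);vs=[ys[xs==u].min() for u in us];
P=np.array([onz(d,u,v-.5,.117) for u,v in zip(us,vs)]);q=np.c_[(P-O)@ex,(P-O)@ey];s,b=np.polyfit(q[:,1],q[:,0],1);print('back edge slope',np.arctan(s),'x at y=0',b)
for u in (xs.min(),xs.max()):
    v=ys[xs==u].mean();p=onz(d,u,v,.112);print(u,v,(p-O)@ex,(p-O)@ey,p)
for v in (166.5,176): p=onz(d,323,v,.034);print('tab',(p-O)@ex)
im2=im[0:190,180:460];cv2.imwrite('pics/c19.png',cv2.resize(im2,(784,532),interpolation=cv2.INTER_CUBIC))
E
```

```text
[ 250    9  138   58 4530] [316.58410596  37.75562914]
back edge slope 0.17555119197620805 x at y=0 0.07136643273013256
250 31.0 0.06787000913027043 0.03304880811581512 [ 0.45835644 -0.03392421  0.112     ]
387 41.0 0.06337438339060611 -0.03678151454061999 [0.51848527 0.00186696 0.112     ]
tab -0.005224393492648827
tab -0.012338859452904406
```

View pics/c19.png

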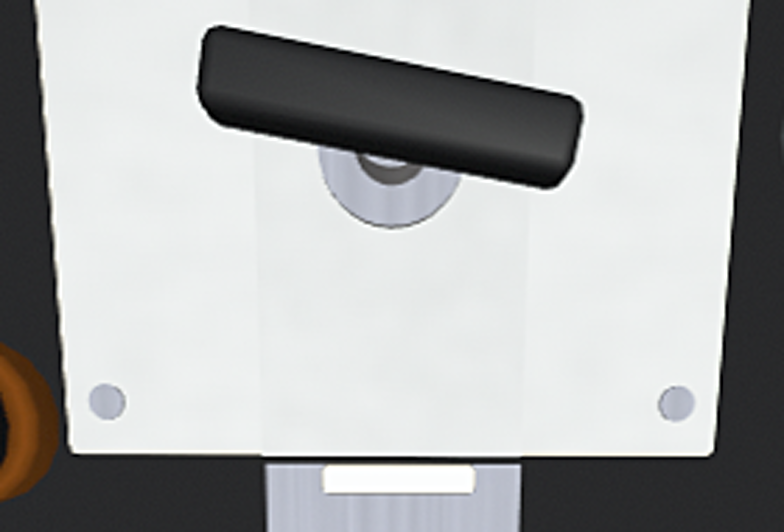

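Tab rear is at −12.3 mm, so block mid is at about 83 mm: home. The bar centre is at about (0.4895, −0.0173), turned 0.176 rad. Going over it with the jaws across the bar.

send_rows(
  plan=[
    [[-0.0068,0.0098,0],[0,0,0.1395],120],
    [[-0.0068,0.0098,0],[0,0,0.1395],120],
    [[-0.0068,0.0098,0],[0,0,0.1395],120],
    [[-0.0068,0.0098,0],[0,0,0.1395],120],
    [[-0.0068,0.0098,0],[0,0,0.1395],120],
    [[-0.0068,0.0098,0],[0,0,0.1395],120],
    [[-0.0068,0.0098,0],[0,0,0.1395],120],
    [[-0.0068,0.0098,0],[0,0,0.1395],120],
    [[-0.0068,0.0098,0],[0,0,0.1395],120],
    [[-0.0068,0.0098,0],[0,0,0.1395],120],
    [[0,0,0],[0,0,0],120],
    [[0,0,-0.015],[0,0,0],120],
    [[0,0,0],[0,0,0],120],
  ],
)

```text
time: 25.15
tool_pos: [0.4894, -0.018, 0.1124]
tool_rot: [3.138, -0.004, -2.72]
contact_force: [0.5, -0.7, 0.4]
opening: 0.0485
```

```bash
python3 - <<'E'
from h import *
snap('wrist','w15.png'); o=robot.observe();print(o['tool_pos'],o['tool_rot'],o['qpos'],o['contact_force'],o['opening'])
E
```

```text
[ 0.48995691 -0.01804422  0.11329578] [ 3.13907118 -0.00315266 -2.71979588] [-1.93452440e-01  3.57892234e-01  1.72373784e+00  2.73954168e-04
  1.06399245e+00 -2.18617503e+00] [-0.38425598 -0.63440686  0.84839495] 0.048549211059425786
```

View pics/w15.png

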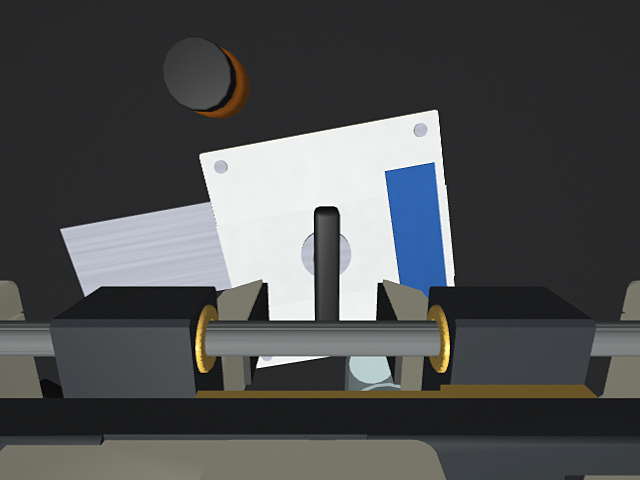

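The bar lies between the fingers, about 1.5 mm off to image right (327 vs 322). Correcting, lowering, gripping.

send_rows(
  plan=[
    [[-0.0008,0.0012,-0.015],[0,0,0],120],
    [[0,0,-0.02],[0,0,0],120],
    [[0,0,-0.015],[0,0,0],120],
    [[0,0,-0.008],[0,0,0],120],
    [[0,0,-0.003],[0,0,0],120],
    [[0,0,0],[0,0,0],160],
    [[0,0,0],[0,0,0],240],
    [[0,0,0],[0,0,0],240],
    [[0,0,0],[0,0,0],240],
    [[0,0,0],[0,0,0],240],
    [[0,0,0],[0,0,0],240],
    [[0,0,0],[0,0,0],240],
  ],
  newtons=20,
)

```text
time: 26.4
tool_pos: [0.4895, -0.0153, 0.0541]
tool_rot: [3.14, 0.0, -2.717]
contact_force: [-1.2, 4.7, 3.8]
opening: 0.0144
```

Gripped at 14.4 mm. Turning clockwise.

send_rows(
  plan=[
    [[0,0,0],[0,0,-0.08],240],
    [[0,0,0],[0,0,-0.08],240],
    [[0,0,0],[0,0,-0.08],240],
    [[0,0,0],[0,0,-0.08],240],
    [[0,0,0],[0,0,-0.08],240],
    [[0,0,0],[0,0,0],240],
  ],
)

```text
time: 27.0
tool_pos: [0.4897, -0.0159, 0.0541]
tool_rot: [3.141, -0.0, -3.117]
contact_force: [-1.1, 4.2, 3.3]
opening: 0.0147
```

```bash
python3 - <<'E'
from h import *
snap('wrist','w16.png'); o=robot.observe();print(o['tool_pos'],o['tool_rot'],o['torque'],o['contact_force'],o['opening'])
b=cv2.imread('pics/w16.png');cv2.imwrite('pics/c20.png',b[150:400,150:500])
E
```

```text
[ 0.48970373 -0.01586482  0.05406498] [ 3.14070609e+00 -1.39030685e-04 -3.11460294e+00] [0.84351994 0.31704026 0.05651147] [-2.77718599  4.37834204  4.6170975 ] 0.014666878834235696
```

View pics/c20.png

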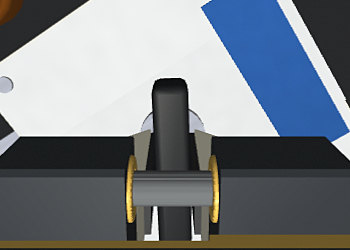

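The bar turns with the gripper. Continuing 0.72 rad more, then on to the stop in small turns.

send_rows(
  plan=[
    [[0,0,0],[0,0,-0.08],240],
    [[0,0,0],[0,0,-0.08],240],
    [[0,0,0],[0,0,-0.08],240],
    [[0,0,0],[0,0,-0.08],240],
    [[0,0,0],[0,0,-0.08],240],
    [[0,0,0],[0,0,-0.08],240],
    [[0,0,0],[0,0,-0.08],240],
    [[0,0,0],[0,0,-0.08],240],
    [[0,0,0],[0,0,-0.08],240],
    [[0,0,0],[0,0,0],240],
  ],
)

```text
time: 28.05
tool_pos: [0.4894, -0.0168, 0.054]
tool_rot: [-3.141, -0.0, 2.447]
contact_force: [-3.0, 0.0, 5.6]
opening: 0.0145
```

```bash
python3 - <<'E'
from h import *
o=robot.observe();print(o['tool_pos'],o['tool_rot'],o['torque'],o['contact_force'],o['opening'])
E
```

```text
[ 0.4893943  -0.0167642   0.05401219] [-3.14069790e+00 -3.62845884e-04  2.44726739e+00] [0.04591648 0.59089246 0.13551039] [-2.96357532  0.02761321  5.63564272] 0.014462717935679128
```

send_rows(
  plan=[
    [[0,0,0],[0,0,-0.03],240],
    [[0,0,0],[0,0,-0.03],240],
    [[0,0,0],[0,0,0],240],
  ],
)

```text
time: 28.35
tool_pos: [0.4894, -0.0168, 0.054]
tool_rot: [-3.141, -0.0, 2.389]
contact_force: [-4.3, -0.7, 5.3]
opening: 0.0144
```

```bash
python3 - <<'E'
from h import *
o=robot.observe();print(o['tool_pos'],o['tool_rot'],o['torque'],o['contact_force'],o['opening'])
E
```

```text
[ 0.48935957 -0.01684587  0.05403119] [-3.14056309e+00 -2.71100449e-04  2.38872423e+00] [-0.02721013  0.61134531  0.11044412] [-4.32517042 -0.6564666   5.27095906] 0.014419027018801442
```

send_rows(
  plan=[
    [[0,0,0],[0,0,-0.03],240],
    [[0,0,0],[0,0,-0.03],240],
    [[0,0,0],[0,0,-0.02],240],
    [[0,0,0],[0,0,0],240],
    [[0,0,0],[0,0,0],240],
  ],
)

```text
time: 28.85
tool_pos: [0.4893, -0.0169, 0.054]
tool_rot: [-3.14, -0.0, 2.31]
contact_force: [-4.3, -1.3, 5.2]
opening: 0.0149
```

```bash
python3 - <<'E'
from h import *
snap('wrist','w17.png')
o=robot.observe();print(o['tool_pos'],o['tool_rot'],o['torque'],o['contact_force'],o['opening'])
b=cv2.imread('pics/w17.png');cv2.imwrite('pics/c21.png',b[100:400,120:520])
E
```

```text
[ 0.48927427 -0.01694125  0.05404386] [-3.14035522e+00 -2.13307827e-04  2.30950996e+00] [-0.14168442  0.67489534  0.10759968] [-3.21534209 -0.57316067  5.9467347 ] 0.014416170050102383
```

View pics/c21.png

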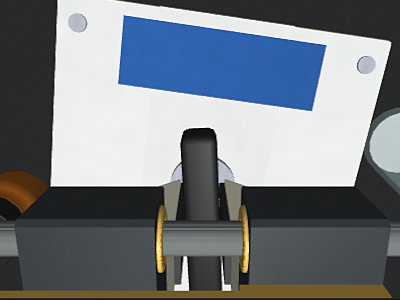

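send_rows(
  plan=[
    [[0,0,0],[0,0,-0.03],240],
    [[0,0,0],[0,0,-0.03],240],
    [[0,0,0],[0,0,0],240],
    [[0,0,0],[0,0,0],240],
  ],
)

```text
time: 29.3
tool_pos: [0.4894, -0.0171, 0.054]
tool_rot: [-3.14, 0.0, 2.25]
contact_force: [-4.5, -1.4, 5.8]
opening: 0.0149
```

```bash
python3 - <<'E'
from h import *
o=robot.observe();print(o['tool_rot'],o['torque'],o['contact_force'],o['opening'])
E
```

```text
[-3.14027874e+00  3.94095805e-04  2.25015834e+00] [-0.41259071  0.64416029  0.34596504] [-4.52620577 -1.37329033  5.75235014] 0.014937826094154009
```

Torque about z rose from 0.11 to 0.35 N m, which is the stop. Letting go, rising and looking.

send_rows(
  plan=[
    [[0,0,0],[0,0,0],120],
    [[0,0,0],[0,0,0],120],
    [[0,0,0],[0,0,0],120],
    [[0,0,0],[0,0,0],120],
    [[0,0,0.01],[0,0,0],120],
    [[0,0,0.02],[0,0,0],120],
    [[0,0,0.03],[0,0,0],120],
    [[0.02,-0.03,0.03],[0,0,-0.03],120],
    [[0.03,-0.04,0.01],[0,0,-0.05],120],
    [[0.03,-0.04,0],[0,0,0],120],
    [[0,0,0],[0,0,0],120],
    [[0,0,0],[0,0,0],120],
  ],
)

```text
time: 30.5
tool_pos: [0.5693, -0.1264, 0.1534]
tool_rot: [-3.141, -0.001, 2.165]
contact_force: [-0.4, 0.5, 0.6]
opening: 0.0488
```

```bash
python3 - <<'E'
from h import *
snap('wrist','w18.png');snap('scene','s18.png');snap('side','d18.png');o=robot.observe();print(o['tool_pos'],o['tool_rot'],o['contact_force'],o['opening'])
a=cv2.imread('pics/s18.png')[190:300,235:375];b=cv2.imread('pics/d18.png')[200:320,265:415]
cv2.imwrite('pics/c22.png',np.hstack([cv2.resize(a,(400,314),interpolation=cv2.INTER_CUBIC),cv2.resize(b,(400,314),interpolation=cv2.INTER_CUBIC)]))
E
```

```text
[ 0.56874603 -0.12469906  0.15382719] [-3.14156111e+00 -5.15873479e-04  2.16781055e+00] [-0.20574898 -0.75340245  0.13798096] 0.048395855250536524
```

View pics/w18.png

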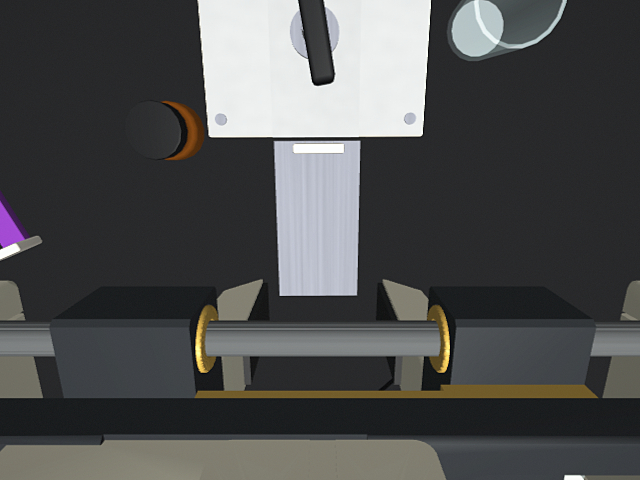

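View pics/c22.png

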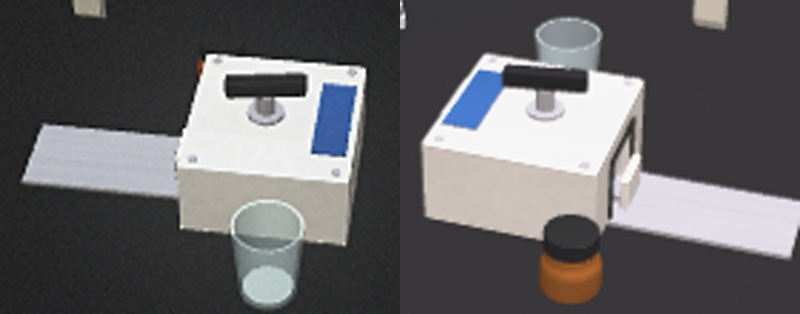

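```bash
python3 - <<'E'
from h import *
O=np.array([.524,-.0712,0]);yw=2.172;ey=np.array([-np.sin(yw),np.cos(yw),0]);ex=np.array([np.cos(yw),np.sin(yw),0])
d=load('w18.png');g=cv2.cvtColor(cv2.imread('pics/w18.png'),cv2.COLOR_BGR2GRAY)
L=[];R=[]
for v in range(5,70,5):
    xs=[u for u in range(280,350) if g[v,u]<75]
    L.append((xs[0],v));R.append((xs[-1],v))
for E in (L,R):
    P=np.array([onz(d,u,v,.117) for u,v in E]);q=np.c_[(P-O)@ex,(P-O)@ey];s=np.polyfit(q[:,0],q[:,1],1)[0];print('angle',np.pi/2-np.arctan(s), 'dir',s)
for v in (143.5,153): p=onz(d,318,v,.034);print('tab',(p-O)@ex)
A=load('s18.png');B=load('d18.png')
for n,(u,v),(U,V) in (('back',(306,75),(505,72)),('front',(228,75),(587,72))):
    p,e=tri(A,(u/2.857+235,v/2.857+190),B,((U-400)/2.667+265,V/2.617+200));print(n,p,e,(p-O)@ex,(p-O)@ey)
b=cv2.imread('pics/d18.png')[240:290,330:360];cv2.imwrite('pics/c23.png',cv2.resize(b,(360,600),interpolation=cv2.INTER_CUBIC))
E
```

```text
angle 1.3949243613626396 dir 0.1777079802061926
angle 1.402954771336055 dir 0.16943559630346633
tab -0.004788671688602446
tab -0.012241819970154047
back [0.4608194  0.00310555 0.11356346] 0.0011259914137172727 0.09701366004046626 0.010072361161364458
front [ 0.50871328 -0.04262555  0.11777325] 0.0010844338729465517 0.032210787938989655 -0.003556451907479222
```

View pics/c23.png

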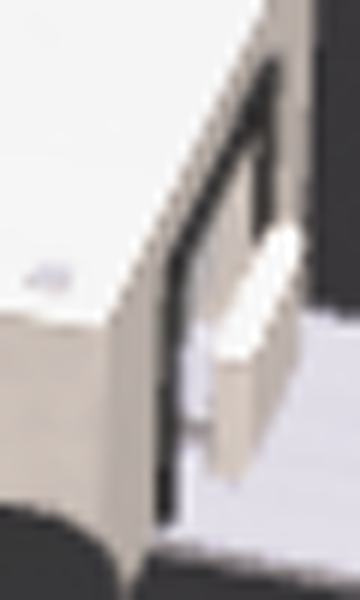

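Handle reads 1.40 rad, the tab rear is 12 mm outside, the flap panel is standing shut in the doorway, and the gripper is clear. Handing in.

```bash
python3 -c "
from cell import robot
print(robot.hand_in())"
```

```text
the job is handed in; nothing more can be done
None
```

The cassette is loaded, the T-handle is turned to its stop and the job is handed in at about 31 s of the 72 s allowed. No verdict was reported.

**What I did:** I set the grey cassette flat on the sill and pushed it in through the flap by its tab. I then let go and pushed the tab's rear face with shut fingers until it pressed the buffer. After backing off, I turned the T-handle clockwise and released it.

**Last checks:**
- **Buffer:** the push force rose by about 3 N per mm of travel, up to about 10.5 N. That suggests it was pressed in about 3 mm, far below the 35 N limit.
- **Cassette:** the tab's rear face is 12.2 mm outside the doorway face, so the block's centre is about 83 mm inside.
- **Handle:** it measured 1.40 rad by both bar edges in the wrist picture, and the torque rose at the stop.
- **Flap:** it looked shut in the side picture. I did not measure its angle, either while pressing the buffer or at the end.
- **Bystanders:** jar, beaker and purple look-alike appeared undisturbed. I did not re-measure the bystanders' positions. The gripper was clear of everything.

**What disagreed:**
- The real fingertips sit about 39 mm above the reported TCP. My first grasp closed above the block without touching it, so I measured the offset and corrected for it.
- The handle started at about 0.17 rad, not 0.
- Counting my own moves put the block about 4 mm further in than the camera showed during the push. I used the camera value.

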